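Set the fence on the jig table and lock it with flatted keys

ROBOT

A 6-joint arm with a two-finger parallel gripper is mounted at the origin on the work surface. World frame = base frame: x ahead of the robot, y to its left, z up, the work surface at z = 0. Lengths are in m, angles in rad, forces in N, time in s.
With the tool pointing down it reaches from about 0.35 to 0.775 m from the base axis. Payload 7.3 kg.
Tool frame: the origin (TCP) lies at the very end of the fingers, on their centre line; the grasp point (between the pads) lies 19 mm behind it; z points along the fingers, x is the direction in which the jaws open and shut, and the axes are right-handed (so a half turn about z gives the same grasp; the last joint's range is limited). The gripper opens to 92 mm and grips with 3 to 60 N. Pads are 19 mm wide; open, the fingers measure 130 mm over their backs; the gripper's body (75 mm by 190 mm) begins 47 mm behind the grasp point.
Start: joints at [1.002, 0.342, 1.524, -0, 1.275, -0.146], TCP at [0.215, 0.479, 0.227] pointing down, gripper open.
Joint ranges: [-2.53, 2.53], [-0.77, 2.02], [0.04, 2.7], [-1, 4.14], [0.28, 2.66], [-3.11, 3.11]. Speed limits (rad/s): [2.57, 2.57, 3.14, 3.14, 3.14, 3.14].

INTERFACE

Orientations are given as [roll, pitch, yaw] about the fixed x, y, z axes, in that order (R = Rz(yaw) Ry(pitch) Rx(roll)).
In Python, from cell import robot, read_camera, nets gives the robot as it stands. The module is installed in compiled form; this text tells all that it offers.
- The arm moves only by the tool carry_out, never from a script. Its arguments are lists of equal length, an entry for each row: "translation": the shift along the tool's x, y, z in m, a list of three; "turn": the turn, a rotation vector about the tool's x, y, z in rad, a list of three; "gripper": the gripper's target within -1 to 1 (shut at 1, half-way at 0, fully open at -1). A call has 1 to 10 rows; each row shifts and turns the commanded pose from where the row before left it, along the tool's axes as they then stand; what a row does not reach is not made up. A row lasts 1/10 s, in which the tool goes at most 50 mm and 8.59 degrees, less where a joint would pass 70% of its speed; a pose out of reach is approached as far as the arm can. A call with a gripper value outside its range is refused whole. The fingers move at their own pace and stop on an object; "squeeze" is the grip in N (left out, the last holds). Time passes only in rows, so rows that do not move let the fingers close. It gives the time, the measured TCP pose, the force and the opening at its end, in the units of the state.
- robot.observe(): the state, without advancing time (a new reading comes with each control period).
- read_camera(name): name is "scene" or "top" or "wrist"; returns a dict with "img" (480x640x3 uint8, red, green, blue), "fx", "fy", "cx", "cy" (pixels), "world_from_camera" (4x4, takes a point from camera to world coordinates). Camera axes: x right, y down, z forward; pixel columns grow to the right and rows downward; lengths in m; the calibration is good to about 2 mm. A picture is of the moment at which its call begins. There is no depth.
- robot.hand_in(): hands the job in, once; it reports no verdict.
Trained networks look in a picture, given as the dict that the camera call returned (one of the last four; its "shot" number tells which), for a name from the list of things; names that differ only in an ending like _2 or _b are one class to them, and where a whole thing is asked for, a point or a joint stands for the part that bears it (a point fixed in the world has none). Each returns a list of dicts, best first, with "score" (0 to 1); they miss things now and then, are a little off and sometimes report something else, mostly with a low value. They report only what shows in the picture. A call takes as long as a camera call. They do not tell look-alikes from the thing itself.
- nets.regions_of(picture, name): "region" (480x640 bool, what is visible of it) and "pixel" ([column, row] in pixels, amid what is visible of it).
- nets.tip_of(picture, name): "pixel" ([column, row] in pixels: a listed point, or the origin of a listed thing).
The state is a dict: "time": time; "qpos": joint angles; "qvel": joint speeds; "joint_efforts": joint torques, N m; "tool_pos": TCP position; "tool_rot": TCP orientation; "contact_force": force on the tool from outside, world axes, zero at the start; "torque": the same for the moment, N m; "opening": finger opening in m.
Only numpy, scipy, OpenCV 4.12 (cv2) and the standard library are available. Lean on these libraries where they do the work, as an engineer would, in place of code of your own. Each camera call takes 0.05 s, during which the arm holds its last target. There are 200 camera calls.

TASK

Clear every offcut off the jig table into the black offcut tray, then lay the aluminium fence foot down on the plate, flush against the rear lip and centred along it. Then lock it: take every key from the wooden rack, turn it to match a hole and push it through until its collar sits down on the plate, one key to a hole; if there are only two keys, use the two end holes. Leave the other things on the bench alone.

Things in the scene. Friction and masses are not known exactly. Their poses are not given: they have to be found in the camera images.
- jig: the jig table: a low grey ribbed plate on four feet, fixed to the bench. Plate 125 x 250 x 15 mm, its top 45 mm above the bench. Origin on the bench under the middle hole; x points squarely towards the rear lip, y along the row of holes, z up. The plate spans x -37.5 to +87.5 mm, y -125 to +125 mm.
- hole0 (a point): mouth (centre, at the plate's top) of the end hole at jig y = -75 mm. Each hole is rectangular, 22 mm along jig x by 14 mm along jig y, and goes right through the 15 mm plate; below is 30 mm of free space.
- hole1 (a point): mouth of the middle hole, jig y = 0; same shape
- hole2 (a point): mouth of the other end hole, jig y = +75 mm; same shape
- seat (a point): point on the plate's top at the foot of the rear lip's front face, midway along it (jig x = +68 mm, y = 0); axes as the jig's. The lip is a straight aluminium strip, 12 mm high and 240 mm long along jig y, along the plate's far edge; its front face looks towards the holes (jig -x).
- fence: the fence: aluminium bar of inverted-T section, 220 mm long (its y), foot 50 mm wide (x) and 10 mm thick, an upright rib 12 mm thick along its middle, rib top 45 mm above the underside. 0.45 kg. Origin: centre of the underside. Long edges alike. Starts foot down on the bench between robot and jig table. Seated on the lip, it leaves 2 mm to the collar of a key in a hole.
- rack: wooden block 130 x 150 x 45 mm, fixed, with three round 25 mm pockets at its (x, y) = (-35, -45), (-35, +45), (+35, 0) mm in which the keys stand. Origin: centre of the underside.
- tray: open black offcut tray, fixed, 160 (x) x 200 (y) mm outside, 30 mm high, walls and floor about 4 mm. Origin: centre of the underside.
- key0: steel locking key (two or three present, all alike), standing in the rack, collar on its top, at any yaw: upright grip tab 30 (x) x 14 (y) x 34 mm on a round collar 32 mm across, 6 mm thick; below it a flatted shank 20 (x) x 12 (y) mm, 28 mm long, last 8 mm stepped to 15 x 7 mm. Origin: centre of the collar's underside, z up, tab top at +40 mm. 0.15 kg. A half turn gives the same shape.
- key1: steel locking key (two or three present, all alike), standing in the rack, collar on its top, at any yaw: upright grip tab 30 (x) x 14 (y) x 34 mm on a round collar 32 mm across, 6 mm thick; below it a flatted shank 20 (x) x 12 (y) mm, 28 mm long, last 8 mm stepped to 15 x 7 mm. Origin: centre of the collar's underside, z up, tab top at +40 mm. 0.15 kg. A half turn gives the same shape.
- key2: steel locking key (two or three present, all alike), standing in the rack, collar on its top, at any yaw: upright grip tab 30 (x) x 14 (y) x 34 mm on a round collar 32 mm across, 6 mm thick; below it a flatted shank 20 (x) x 12 (y) mm, 28 mm long, last 8 mm stepped to 15 x 7 mm. Origin: centre of the collar's underside, z up, tab top at +40 mm. 0.15 kg. A half turn gives the same shape.
- offcut0: aluminium bar offcut 55 (x) x 25 (y) x 18 mm high, origin at the centre of its underside; it starts on the jig table. Two or three offcuts are present.
- offcut1: aluminium bar offcut 40 (x) x 30 (y) x 16 mm high, origin at the centre of its underside; starts on the jig table
- offcut2: round aluminium offcut, 28 mm across and 20 mm high, standing on end, origin at the centre of its underside; starts on the jig table
- knife: yellow utility knife, 140 x 22 x 14 mm; loose, to be left where it is
- brush: bench brush lying flat; loose, to be left where it is
- wrench: steel wrench lying flat; loose, to be left where it is
- can: blue spray can, 60 mm across, 120 mm tall; loose, to be left where it is
Things that resemble listed ones, but are neither listed nor needed, are in the scene too. Leave any red or turquoise look-alike of the offcut1 alone.

How it is judged:
By the outcome, as a careful person would: the job done as asked, in the order asked, and still so for the second after the job is handed in, with the robot touching nothing.
Of key0, key1, key2 only 2 to 3 are there at a start; the rules pass over those that are not, and their reading is None.
Of offcut0, offcut1, offcut2 only 2 to 3 are there at a start; the rules pass over those that are not, and their reading is None.
At some moment in a run one of offcut0, offcut1, offcut2, fence may be knocked a few centimetres aside while the robot is not near it.
It also fails if it takes over 210 s, if anything falls off the work surface, if the arm or the gripper's body presses on something with over 40 N, if the wrist force passes 120 N, or if a joint passes its speed limit or range.

## Working session

There is one attempt and no reset: what is moved stays moved. The work goes in short steps, Python scripts to look and compute and a tool call to move; the robot and the scene stay as the last step left them, time stands still between calls to the robot, and variables do not carry over. Pictures are saved under pics/ and viewed, about 12 in all and at most 16, crops included, and the job is handed in when it is done.

Besides the shell and the picture viewer there is one more tool, called after ">>>" by a JSON object that holds its "name" and its "arguments". carry_out: Moves the arm, as the interface text tells. Its arguments: {"type":"object","properties":{"translation":{"type":"array","items":{"type":"array","items":{"type":"number"}}},"turn":{"type":"array","items":{"type":"array","items":{"type":"number"}}},"gripper":{"type":"array","items":{"type":"number"}},"squeeze":{"type":"number"}},"required":["translation","turn","gripper"]}

```bash
mkdir -p pics; cat > h.py <<'E'
import numpy as np, cv2
from cell import robot, read_camera, nets
def save(p,name,crop=None,scale=1):
    im=p["img"][:,:,::-1]
    if crop: a,b,c,d=crop; im=im[b:d,a:c]
    if scale!=1: im=cv2.resize(im,None,fx=scale,fy=scale,interpolation=cv2.INTER_CUBIC)
    cv2.imwrite("pics/"+name+".png",im)
def w(p,px,z):
    T=np.array(p["world_from_camera"]); px=np.atleast_2d(px).astype(float)
    d=np.c_[(px[:,0]-p["cx"])/p["fx"],(px[:,1]-p["cy"])/p["fy"],np.ones(len(px))]@T[:3,:3].T
    s=(z-T[2,3])/d[:,2]; return T[:3,3]+d*s[:,None]
def proj(p,X):
    T=np.array(p["world_from_camera"]); c=(np.atleast_2d(X)-T[:3,3])@T[:3,:3]
    return np.c_[c[:,0]/c[:,2]*p["fx"]+p["cx"],c[:,1]/c[:,2]*p["fy"]+p["cy"]]
E
python3 - <<'E'
from h import *
np.set_printoptions(precision=4,suppress=True)
o=robot.observe(); print({k:np.round(v,3) for k,v in o.items()})
t=read_camera("top"); s=read_camera("scene"); save(t,"top0"); save(s,"scene0")
for n,p in(("top",t),("scene",s)): print(n,p["fx"],np.array(p["world_from_camera"]))
Z=dict(jig=.045,hole0=.045,hole1=.045,hole2=.045,seat=.045,fence=0,rack=0,tray=0,key0=.045,offcut0=.045,offcut1=.045,offcut2=.045)
for n,z in Z.items():
    for c,p in(("t",t),("s",s)):
        print(n,c,[(round(r["score"],2),np.round(r["pixel"]).astype(int).tolist(),w(p,r["pixel"],z)[0,:2].round(3).tolist()) for r in nets.tip_of(p,n)[:5]])
E
```

```text
{'time': np.float64(0.0), 'qpos': array([ 1.002,  0.343,  1.525, -0.   ,  1.275, -0.146]), 'qvel': array([-0.   ,  0.   ,  0.001, -0.   ,  0.002,  0.   ]), 'joint_efforts': array([ -0.001, -43.124, -24.422,   0.072,   0.056,  -0.   ]), 'tool_pos': array([0.215, 0.478, 0.226]), 'tool_rot': array([-3.141,  0.001,  1.148]), 'contact_force': array([-0.613,  0.142,  0.201]), 'torque': array([ 0.051, -0.04 , -0.005]), 'opening': np.float64(0.092)}
top 438.0393311783967 [[ 0.0915 -0.9754  0.2005  0.3031]
 [-0.9958 -0.0897  0.0178 -0.0028]
 [ 0.0006 -0.2013 -0.9795  1.0528]
 [ 0.      0.      0.      1.    ]]
scene 498.0161039882493 [[-0.0037  0.6081 -0.7938  1.2244]
 [ 0.9998  0.016   0.0076  0.006 ]
 [ 0.0173 -0.7937 -0.6081  0.6256]
 [ 0.      0.      0.      1.    ]]
jig t [(0.66, [340, 208], [0.596, 0.002]), (0.42, [489, 261], [0.498, -0.354])]
jig s [(0.67, [315, 311], [0.66, 0.008])]
hole0 t [(0.81, [311, 199], [0.61, 0.075]), (0.8, [340, 199], [0.617, 0.006]), (0.65, [376, 203], [0.616, -0.082]), (0.64, [451, 167], [0.723, -0.256])]
hole0 s [(0.98, [359, 288], [0.604, 0.082]), (0.73,
[... 1747 characters left out ...]
96], [0.644, -0.205]), (0.66, [271, 171], [0.673, 0.177]), (0.55, [313, 195], [0.622, 0.071]), (0.47, [338, 197], [0.622, 0.01])]
offcut1 s [(0.9, [316, 300], [0.634, 0.009]), (0.87, [180, 331], [0.708, -0.199]), (0.84, [357, 297], [0.628, 0.077]), (0.72, [379, 270], [0.557, 0.12]), (0.68, [426, 348], [0.733, 0.174])]
offcut2 t [(0.67, [281, 240], [0.504, 0.134]), (0.67, [428, 196], [0.644, -0.205]), (0.66, [271, 171], [0.673, 0.177]), (0.55, [313, 195], [0.622, 0.071]), (0.47, [338, 197], [0.622, 0.01])]
offcut2 s [(0.9, [316, 300], [0.634, 0.009]), (0.87, [180, 331], [0.708, -0.199]), (0.84, [357, 297], [0.628, 0.077]), (0.72, [379, 270], [0.557, 0.12]), (0.68, [426, 348], [0.733, 0.174])]
```

View pics/top0.png

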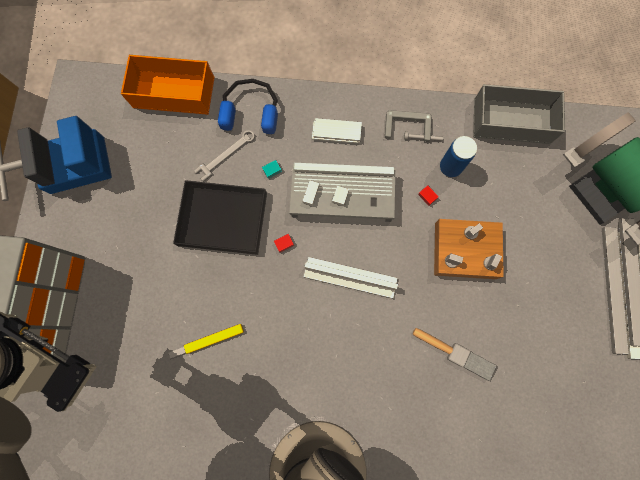

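View pics/scene0.png

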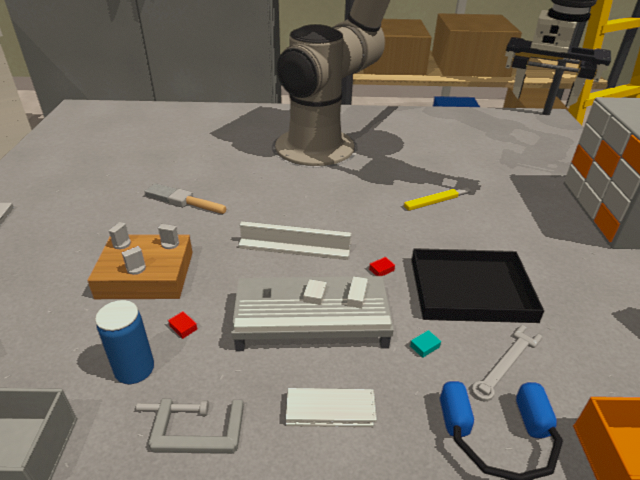

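The top view shows the jig at about (342,192), with two light offcuts on it at (312,192) and (341,196). The red and turquoise blocks at (284,243), (429,195) and (272,170) are on the bench, so they are look-alikes to leave. The rack at (470,248) holds three keys, the black tray is at (222,217) and the fence is at (350,277). The scene view agrees. The piece at (337,131), behind the jig, is a bystander. I'll move above the jig for a wrist view.

>>> {"name": "carry_out", "arguments": {"translation": [[-0.025, 0.0415, -0.01], [-0.025, 0.0415, -0.01], [-0.025, 0.0415, -0.01], [-0.025, 0.0415, -0.01], [-0.025, 0.0415, -0.01], [-0.025, 0.0415, -0.01], [-0.025, 0.0415, -0.01], [-0.025, 0.0415, -0.01], [-0.025, 0.0415, -0.01], [-0.025, 0.0415, -0.01]], "turn": [[0, 0, 0], [0, 0, 0], [0, 0, 0], [0, 0, 0], [0, 0, 0], [0, 0, 0], [0, 0, 0], [0, 0, 0], [0, 0, 0], [0, 0, 0]], "gripper": [-1, -1, -1, -1, -1, -1, -1, -1, -1, -1]}}

```text
time: 2.3
tool_pos: [0.4921, 0.0786, 0.3274]
tool_rot: [3.141, -0.001, 1.148]
contact_force: [1.0, 0.7, 0.7]
opening: 0.0918
```

>>> {"name": "carry_out", "arguments": {"translation": [[-0.025, 0.0415, -0.01], [-0.025, 0.0415, -0.01], [0, 0, 0], [0, 0, 0], [0, 0, 0], [0, 0, 0], [0, 0, 0], [0, 0, 0], [0, 0, 0], [0, 0, 0]], "turn": [[0, 0, 0], [0, 0, 0], [0, 0, 0.144], [0, 0, 0.144], [0, 0, 0.144], [0, 0, 0.144], [0, 0, 0.144], [0, 0, 0.144], [0, 0, 0.144], [0, 0, 0.14]], "gripper": [-1, -1, -1, -1, -1, -1, -1, -1, -1, -1]}}

```text
time: 3.3
tool_pos: [0.5464, 0.0009, 0.3467]
tool_rot: [-3.141, 0.0, -0.006]
contact_force: [1.0, -0.2, 0.4]
opening: 0.0922
```

```bash
python3 - <<'E'
from h import *
np.set_printoptions(precision=4,suppress=True)
o=robot.observe(); print(o["time"],o["tool_pos"],o["tool_rot"],o["qpos"])
p=read_camera("wrist"); save(p,"w0"); print(p["fx"],np.array(p["world_from_camera"]))
for n in("hole0","seat","offcut0","jig","fence"):
    print(n,[(round(r["score"],2),np.round(r["pixel"]).astype(int).tolist(),w(p,r["pixel"],.045 if n!="fence" else 0)[0,:2].round(3).tolist()) for r in nets.tip_of(p,n)[:5]])
E
```

```text
3.3 [0.5464 0.0009 0.3467] [-3.1415  0.     -0.0059] [-0.1387  0.3227  1.2262  0.0001  1.5927 -0.1328]
412.8415445228677 [[ 1.     -0.005  -0.0014  0.5477]
 [-0.0052 -0.9623 -0.272   0.0748]
 [ 0.0001  0.272  -0.9623  0.505 ]
 [ 0.      0.      0.      1.    ]]
hole0 [(0.88, [375, 249], [0.619, -0.07]), (0.65, [375, 187], [0.616, 0.003]), (0.56, [376, 117], [0.615, 0.078])]
seat [(0.6, [436, 184], [0.684, 0.006]), (0.31, [383, 182], [0.625, 0.008])]
offcut0 [(0.93, [384, 184], [0.626, 0.006]), (0.9, [388, 116], [0.627, 0.079]), (0.87, [444, 14], [0.679, 0.177]), (0.63, [278, 69], [0.511, 0.126]), (0.41, [396, 334], [0.648, -0.18])]
jig [(0.7, [303, 398], [0.533, -0.273]), (0.69, [369, 181], [0.609, 0.01])]
fence [(0.83, [228, 209], [0.44, -0.03])]
```

View pics/w0.png

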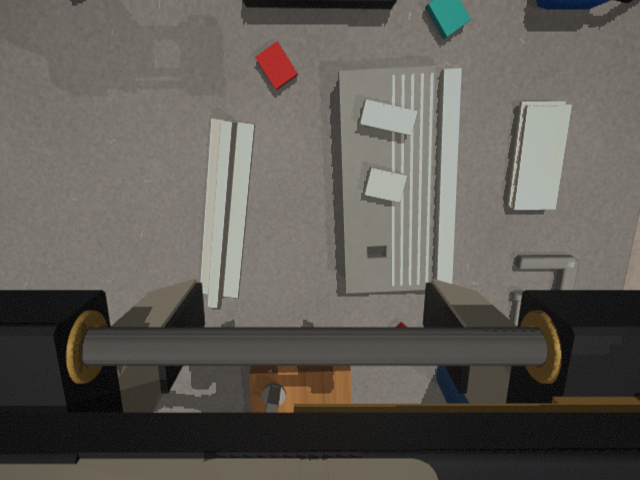

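The wrist view shows the offcuts on the jig at (388,116), long, so offcut0, and (385,184), so offcut1. The empty hole is at (376,251), the lip at column 450 and the fence at (228,210). Next I'll measure poses from the mask rectangles.

```bash
cat >> h.py <<'E'
def rect(p,name,z,near=None,i=0):
    "min-area rectangles of visible regions, on plane z: centre, size, yaw of long side"
    out=[]
    for r in nets.regions_of(p,name):
        m=r["region"].astype(np.uint8); c=max(cv2.findContours(m,0,cv2.CHAIN_APPROX_NONE)[0],key=len)[:,0]
        P=w(p,c,z)[:,:2]; (cx,cy),(a,b),t=cv2.minAreaRect((P*1000).astype(np.float32))
        if a<b: a,b,t=b,a,t+90
        out.append((round(r["score"],2),np.round(r["pixel"]).astype(int).tolist(),np.round([cx,cy,a,b],1).tolist(),round((t+90)%180-90,1)))
    return out
E
python3 - <<'E'
from h import *
p=read_camera("wrist")
for n,z in(("offcut0",.062),("jig",.045),("fence",.010)):
    for r in rect(p,n,z): print(n,r)
# jig white lip/plate edges by region of hole
g=cv2.cvtColor(p["img"],cv2.COLOR_RGB2GRAY)
save(p,"w1",(320,50,480,310),3)
# dark hole sub-region
sub=g[235:268,355:400]; m=(sub<60).astype(np.uint8); c=max(cv2.findContours(m,0,1)[0],key=len)[:,0]+[355,235]
P=w(p,c,.045)[:,:2]*1000; print(P.min(0),P.max(0))
E
```

```text
offcut0 (0.94, [382, 186], [623.7, 8.1, 43.6, 33.3], -15.0)
offcut0 (0.87, [277, 68], [511.0, 127.5, 37.5, 27.0], -57.3)
offcut0 (0.67, [388, 118], [623.8, 77.6, 55.7, 24.8], -11.6)
offcut0 (0.58, [445, 17], [677.6, 173.8, 36.9, 31.9], -56.5)
jig (0.7, [402, 174], [642.9, 1.7, 251.6, 128.7], -87.7)
fence (0.78, [228, 207], [437.6, -43.0, 238.4, 52.3], 81.8)
[626.75407994 -75.47233652] [630.26902863 -75.46027548]
```

View pics/w1.png

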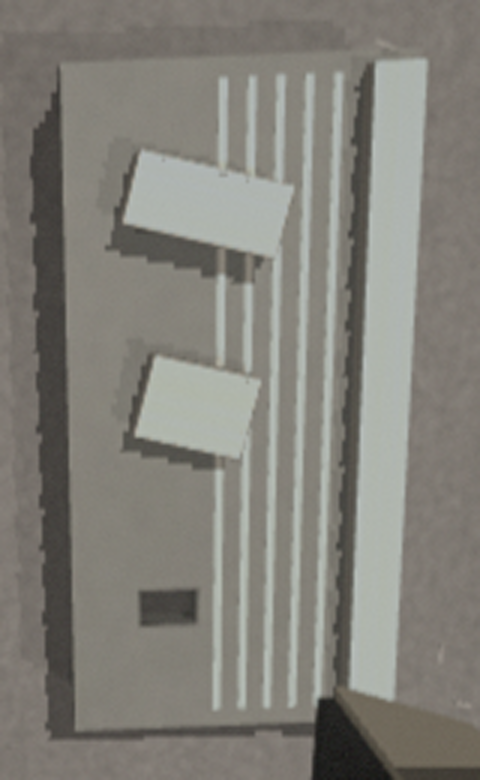

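>>> {"name": "carry_out", "arguments": {"translation": [[0.0256, -0.0257, 0], [0.0256, -0.0257, 0], [0.0257, -0.0258, 0], [0, 0, 0.0247], [0, 0, 0.0247], [0, 0, 0.0247], [0, 0, 0.0247], [0, 0, 0.0247], [0, 0, 0.0247], [0, 0, 0.0247]], "turn": [[0, 0, 0], [0, 0, 0], [0, 0, 0], [0, 0, -0.1374], [0, 0, -0.1374], [0, 0, -0.1374], [0, 0, -0.1374], [0, 0, -0.1374], [0, 0, -0.1374], [0, 0, -0.1374]], "gripper": [0.09, 0.09, 0.09, 0.09, 0.09, 0.09, 0.09, 0.09, 0.09, 0.09]}}

```text
time: 4.8
tool_pos: [0.6233, 0.0781, 0.1728]
tool_rot: [-3.142, -0.0, 0.968]
contact_force: [0.2, 0.3, 0.0]
opening: 0.0418
```

>>> {"name": "carry_out", "arguments": {"translation": [[0, 0, 0.0247], [0, 0, 0.0247], [0, 0, 0.0247], [0, 0, 0]], "turn": [[0, 0, -0.1374], [0, 0, -0.1374], [0, 0, -0.1374], [0, 0, 0]], "gripper": [0.09, 0.09, 0.09, 0.09]}}

```text
time: 5.2
tool_pos: [0.6211, 0.078, 0.0961]
tool_rot: [-3.135, 0.001, 1.376]
contact_force: [-1.0, -0.2, -0.4]
opening: 0.0417
```

```bash
python3 - <<'E'
from h import *
p=read_camera("wrist"); save(p,"w2"); o=robot.observe(); print(o["tool_pos"],o["tool_rot"],o["opening"])
for r in rect(p,"offcut0",.062): print(r)
E
```

```text
[0.62240727 0.07807854 0.0983858 ] [-3.13808361e+00  5.90604278e-04  1.37140575e+00] 0.041829356231028354
(0.77, [498, 285], [645.4, 169.7, 11.6, 4.8], 78.9)
(0.72, [314, 274], [622.2, 78.5, 57.7, 25.9], -12.1)
(0.66, [369, 31], [516.0, 125.2, 34.2, 24.5], -57.5)
(0.58, [179, 274], [608.8, 13.3, 34.1, 17.1], 77.7)
```

View pics/w2.png

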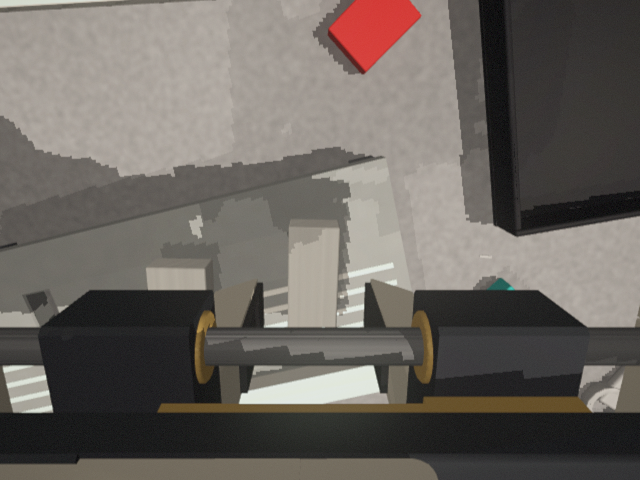

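The view shows offcut0 centred between the fingers at (314,274) and the look-alikes clear of them. Gripping it now.

>>> {"name": "carry_out", "arguments": {"translation": [[0, 0, 0.026], [0, 0, 0.0255], [0, 0, 0], [0, 0, 0], [0, 0, 0], [0, 0, 0], [0, 0, 0], [0, 0, -0.02], [0, 0, -0.03], [0, 0, -0.03]], "turn": [[0, 0, 0], [0, 0, 0], [0, 0, 0], [0, 0, 0], [0, 0, 0], [0, 0, 0], [0, 0, 0], [0, 0, 0], [0, 0, 0], [0, 0, 0]], "gripper": [0.09, 0.09, 0.09, 1, 1, 1, 1, 1, 1, 1], "squeeze": 30}}

```text
time: 6.3
tool_pos: [0.6231, 0.0781, 0.1293]
tool_rot: [-3.141, -0.0, 1.374]
contact_force: [0.3, -0.9, -0.4]
opening: 0.0249
```

>>> {"name": "carry_out", "arguments": {"translation": [[0.0332, -0.0224, 0], [0.0332, -0.0224, 0], [0.0332, -0.0224, 0], [0.0332, -0.0224, 0], [0.0332, -0.0224, 0], [0.0332, -0.0224, 0], [0, 0, 0], [0, 0, 0.03], [0, 0, 0.03], [0, 0, 0.03]], "turn": [[0, 0, 0], [0, 0, 0], [0, 0, 0], [0, 0, 0], [0, 0, 0], [0, 0, 0], [0, 0, 0], [0, 0, 0], [0, 0, 0], [0, 0, 0]], "gripper": [1, 1, 1, 1, 1, 1, 1, 1, 1, 1]}}

```text
time: 7.3
tool_pos: [0.531, 0.2994, 0.038]
tool_rot: [3.14, -0.001, 1.374]
contact_force: [1.3, -0.1, -0.6]
opening: 0.0243
```

>>> {"name": "carry_out", "arguments": {"translation": [[0, 0, 0.02], [0, 0, 0.007], [0, 0, 0], [0, 0, 0], [0, 0, 0], [0, 0, 0], [0, 0, -0.03], [0, 0, -0.045], [0, 0, -0.045], [0, 0, 0]], "turn": [[0, 0, 0], [0, 0, 0], [0, 0, 0], [0, 0, 0], [0, 0, 0], [0, 0, 0], [0, 0, 0], [0, 0, 0], [0, 0, 0], [0, 0, 0]], "gripper": [1, 1, 1, 0, 0, 0, 0, 0, 0, 0]}}

```text
time: 8.3
tool_pos: [0.5341, 0.3013, 0.1388]
tool_rot: [3.13, -0.008, 1.374]
contact_force: [1.0, 0.7, -0.3]
opening: 0.046
```

>>> {"name": "carry_out", "arguments": {"translation": [[-0.0383, 0.0214, 0], [-0.0383, 0.0214, 0], [-0.0383, 0.0214, 0], [-0.0383, 0.0214, 0], [-0.0383, 0.0214, 0], [-0.0383, 0.0214, 0], [-0.0383, 0.0214, 0], [0, 0, 0], [0, 0, 0]], "turn": [[0, 0, 0], [0, 0, 0], [0, 0, 0], [0, 0, 0], [0, 0, 0], [0, 0, 0], [0, 0, 0], [0, 0, 0.064], [0, 0, 0]], "gripper": [0, 0, 0, 0, 0, 0, 0, 0, 0]}}

```text
time: 9.2
tool_pos: [0.625, 0.0061, 0.1308]
tool_rot: [-3.141, -0.0, 1.307]
contact_force: [0.5, 1.1, -0.3]
opening: 0.0456
```

```bash
python3 - <<'E'
from h import *
p=read_camera("wrist"); t=read_camera("top"); o=robot.observe(); print(o["tool_pos"],o["tool_rot"],o["opening"])
for q in(p,t):
  for r in rect(q,"offcut1",.060): print(r)
save(t,"t1")
E
```

```text
[0.62466299 0.00794011 0.13099102] [-3.14104255e+00 -2.48504832e-04  1.31174907e+00] 0.046633636181481954
(0.82, [579, 252], [668.3, 157.3, 34.4, 33.4], -55.3)
(0.67, [456, 16], [526.5, 108.0, 34.7, 17.3], 74.9)
(0.57, [316, 248], [624.1, 7.7, 43.7, 30.0], -12.4)
(0.51, [32, 320], [623.7, -170.2, 13.9, 5.2], -72.1)
(0.66, [218, 226], [519.7, 284.3, 55.5, 29.2], -10.1)
(0.64, [272, 168], [671.6, 174.6, 37.7, 34.0], -56.4)
(0.61, [429, 194], [641.9, -202.1, 36.8, 31.8], 50.0)
(0.25, [385, 208], [632.5, -92.5, 127.2, 59.1], 0.9)
```

View pics/t1.png

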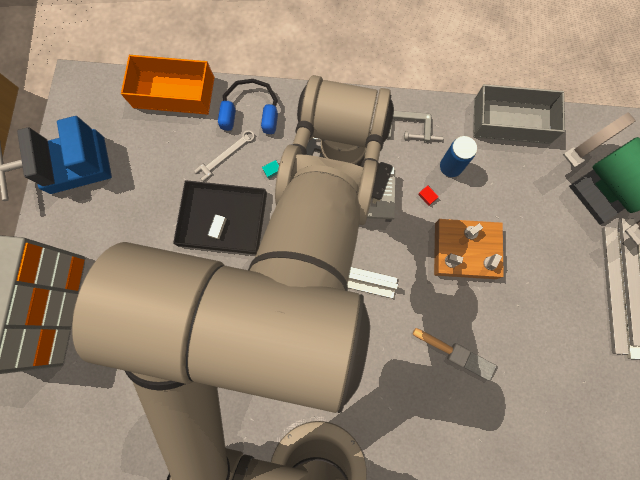

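The top view shows offcut0 inside the black tray at (217,227). Now offcut1.

>>> {"name": "carry_out", "arguments": {"translation": [[0, 0, 0.03], [0, 0, 0.03], [0, 0, 0.023], [0, 0, 0], [0, 0, 0], [0, 0, 0], [0, 0, 0], [0, 0, -0.02], [0, 0, -0.03], [0, 0, -0.03]], "turn": [[0, 0, 0], [0, 0, 0], [0, 0, 0], [0, 0, 0], [0, 0, 0], [0, 0, 0], [0, 0, 0], [0, 0, 0], [0, 0, 0], [0, 0, 0]], "gripper": [0, 0, 0, 0, 1, 1, 1, 1, 1, 1]}}

```text
time: 10.4
tool_pos: [0.6246, 0.0077, 0.129]
tool_rot: [-3.141, 0.0, 1.31]
contact_force: [0.8, -0.1, -0.2]
opening: 0.0294
```

>>> {"name": "carry_out", "arguments": {"translation": [[0.038, -0.0138, 0], [0.038, -0.0138, 0], [0.038, -0.0138, 0], [0.038, -0.0138, 0], [0.038, -0.0138, 0], [0.038, -0.0138, 0], [0.038, -0.0138, 0], [0, 0, 0.03], [0, 0, 0.03], [0, 0, 0.03]], "turn": [[0, 0, 0], [0, 0, 0], [0, 0, 0], [0, 0, 0], [0, 0, 0], [0, 0, 0], [0, 0, 0], [0, 0, 0], [0, 0, 0], [0, 0, 0]], "gripper": [1, 1, 1, 1, 1, 1, 1, 1, 1, 1]}}

```text
time: 11.4
tool_pos: [0.5999, 0.2902, 0.0376]
tool_rot: [3.141, -0.0, 1.311]
contact_force: [0.3, -0.9, -1.1]
opening: 0.0297
```

>>> {"name": "carry_out", "arguments": {"translation": [[0, 0, 0.02], [0, 0, 0.007], [0, 0, 0], [0, 0, 0], [0, 0, 0], [0, 0, 0], [0, 0, -0.03], [0, 0, -0.045], [0, 0, -0.045], [0, 0, 0]], "turn": [[0, 0, 0], [0, 0, 0], [0, 0, 0], [0, 0, 0], [0, 0, 0], [0, 0, 0], [0, 0, 0], [0, 0, 0], [0, 0, 0], [0, 0, 0]], "gripper": [1, 1, 1, 0, 0, 0, 0, 0, 0, 0]}}

```text
time: 12.4
tool_pos: [0.604, 0.2908, 0.14]
tool_rot: [3.129, -0.008, 1.31]
contact_force: [0.8, -0.1, 1.4]
opening: 0.046
```

>>> {"name": "carry_out", "arguments": {"translation": [[-0.0402, 0.0043, -0.026], [-0.0402, 0.0043, -0.026], [-0.0402, 0.0043, -0.026], [-0.0402, 0.0043, -0.026], [-0.0402, 0.0043, -0.026], [-0.0402, 0.0043, -0.026], [-0.0402, 0.0043, -0.026], [-0.0402, 0.0043, -0.026], [0, 0, 0], [0, 0, 0]], "turn": [[0, 0, 0], [0, 0, 0], [0, 0, 0], [0, 0, 0], [0, 0, 0], [0, 0, 0], [0, 0, 0], [0, 0, 0], [0, 0, 0.131], [0, 0, 0.131]], "gripper": [-1, -1, -1, -1, -1, -1, -1, -1, -1, -1]}}

```text
time: 13.4
tool_pos: [0.5505, -0.0318, 0.3407]
tool_rot: [3.139, -0.001, 1.04]
contact_force: [-0.4, 0.5, -0.1]
opening: 0.0917
```

>>> {"name": "carry_out", "arguments": {"translation": [[0, 0, 0], [0, 0, 0], [0, 0, 0], [0, 0, 0], [0, 0, 0], [0, 0, 0], [0, 0, 0], [0, 0, 0], [0, 0, 0]], "turn": [[0, 0, 0.131], [0, 0, 0.131], [0, 0, 0.131], [0, 0, 0.131], [0, 0, 0.131], [0, 0, 0.131], [0, 0, 0.131], [0, 0, 0.131], [0, 0, 0]], "gripper": [-1, -1, -1, -1, -1, -1, -1, -1, -1]}}

```text
time: 14.3
tool_pos: [0.5505, -0.0302, 0.3395]
tool_rot: [3.142, -0.001, -0.001]
contact_force: [1.0, 0.0, -0.4]
opening: 0.0921
```

```bash
python3 - <<'E'
from h import *
p=read_camera("wrist"); s=read_camera("scene"); o=robot.observe(); print(o["time"],o["tool_pos"],o["tool_rot"],o["opening"])
for n in("hole0","seat","fence"):
  for q in (p,s): print(n,[(round(r["score"],2),np.round(r["pixel"],1).tolist(),w(q,r["pixel"],.045 if n!="fence" else 0)[0,:2].round(4).tolist()) for r in nets.tip_of(q,n)[:5]])
print(rect(p,"fence",.01),rect(p,"jig",.045))
save(p,"w3"); np.savez("w3.npz",**{k:p[k] for k in p if k!="shot"})
E
```

```text
14.4 [ 0.55047693 -0.03018272  0.33943296] [ 3.14154651e+00 -5.26180397e-04  3.52471819e-03] 0.09211254875027698
hole0 [(0.92, [374.8, 228.7], [0.6211, -0.0744]), (0.8, [372.6, 86.3], [0.6128, 0.0777]), (0.6, [372.2, 162.1], [0.6153, 0.0002])]
hole0 [(0.96, [358.8, 289.9], [0.6098, 0.0813]), (0.86, [266.4, 293.4], [0.6216, -0.0737]), (0.73, [313.3, 296.5], [0.6273, 0.0046])]
seat [(0.73, [435.5, 157.6], [0.6836, 0.005])]
seat [(0.79, [309.8, 321.6], [0.6836, -0.0001]), (0.2, [468.2, 290.2], [0.6064, 0.2674])]
fence [(0.95, [222.8, 185.8], [0.4419, -0.0324])]
fence [(0.57, [122.3, 242.2], [0.4332, -0.383]), (0.56, [294.3, 246.0], [0.4367, -0.0356])]
[(0.93, [220, 181], [438.0, -42.1, 237.6, 53.3], 81.8)] [(0.84, [398, 144], [642.7, 1.9, 251.3, 128.2], -87.4)]
```

View pics/w3.png

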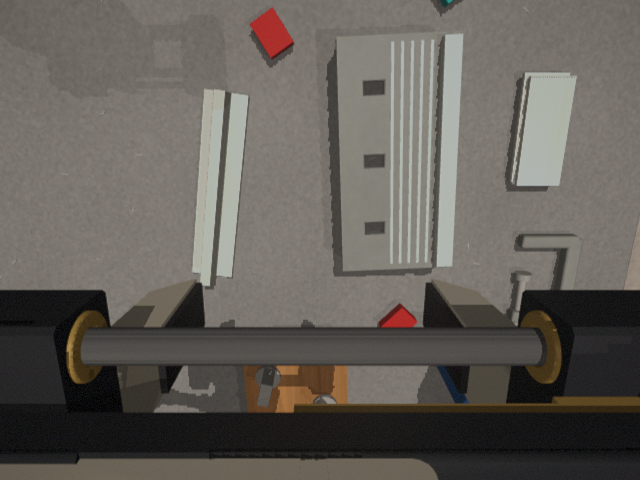

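The three holes are free, at (374,87), (374,160) and (375,228), and the jig is clear. The fence is at (220,185). I'll refine the hole and fence geometry.

```bash
python3 - <<'E'
from h import *
p=dict(np.load("w3.npz")); g=cv2.cvtColor(p["img"],cv2.COLOR_RGB2GRAY)
for (u,v) in((374,87),(374,160),(375,228)):
    a=g[v-16:v+17,u-20:u+21]; a=cv2.resize(a,None,fx=8,fy=8,interpolation=cv2.INTER_CUBIC)
    t,m=cv2.threshold(a,0,255,cv2.THRESH_BINARY_INV+cv2.THRESH_OTSU)
    c=max(cv2.findContours(m,0,1)[0],key=cv2.contourArea)[:,0]
    px=(c+.5)/8-.5+[u-20,v-16]
    print(t,[np.round(x,1) for x in cv2.minAreaRect((w(p,px,.045)[:,:2]*1000).astype(np.float32))])
save(p,"f3",(180,80,260,290),3.8)
for v in(120,150,180,210,240,260): print(v,g[v,185:255].tolist())
E
```

```text
103.0 [array([613.9,  76.8]), array([23.3, 15. ]), np.float64(2.8)]
104.0 [array([617.2,   1.8]), array([23.2, 14.9]), np.float64(3.0)]
103.0 [array([620.6, -73.1]), array([23.3, 14.9]), np.float64(2.7)]
120 [125, 127, 128, 125, 124, 123, 123, 123, 125, 126, 126, 125, 128, 127, 124, 121, 130, 177, 179, 172, 172, 172, 172, 171, 173, 167, 157, 178, 179, 178, 179, 177, 179, 178, 178, 178, 181, 173, 91, 74, 79, 76, 79, 94, 158, 180, 181, 178, 178, 179, 177, 177, 179, 179, 179, 177, 179, 179, 179, 179, 178, 105, 98, 125, 130, 131, 127, 127, 125, 123]
150 [126, 125, 124, 124, 120, 125, 125, 124, 121, 122, 123, 123, 122, 113, 124, 170, 173, 173, 172, 171, 171, 174, 174, 169, 163, 178, 180, 179, 179, 179, 179, 179, 179, 181, 179, 133, 82, 79, 78, 77, 83, 120, 178, 180, 178, 180, 178, 180, 180, 179, 179, 179, 179, 179, 178, 180, 180, 178, 125, 97, 128, 126, 122, 121, 124, 124, 121, 123, 124, 125]
180 [122, 118, 120, 119, 120, 121, 120, 124, 123, 121, 115, 115, 125, 170, 179, 173, 173, 173, 173, 173, 173, 171, 168, 179, 179, 179, 180, 180, 178, 179, 180, 182, 179, 93, 76, 80, 80, 77, 98, 159, 
[... 496 characters left out ...]
]
240 [124, 121, 123, 122, 123, 120, 121, 120, 121, 163, 174, 175, 175, 175, 175, 176, 177, 175, 178, 180, 179, 180, 179, 180, 180, 180, 182, 178, 118, 79, 80, 79, 79, 96, 161, 180, 180, 180, 180, 181, 180, 179, 180, 179, 180, 179, 179, 180, 181, 175, 95, 112, 123, 123, 124, 128, 128, 126, 125, 125, 123, 125, 124, 121, 122, 122, 121, 123, 123, 127]
260 [127, 127, 123, 121, 122, 121, 115, 129, 180, 178, 175, 175, 175, 175, 176, 175, 166, 178, 180, 178, 180, 180, 179, 181, 181, 181, 172, 90, 77, 77, 79, 83, 121, 179, 181, 179, 179, 179, 180, 179, 179, 180, 179, 180, 180, 181, 182, 177, 103, 111, 123, 125, 127, 128, 127, 129, 120, 121, 120, 124, 122, 124, 124, 126, 126, 124, 123, 122, 123, 121]
```

View pics/f3.png

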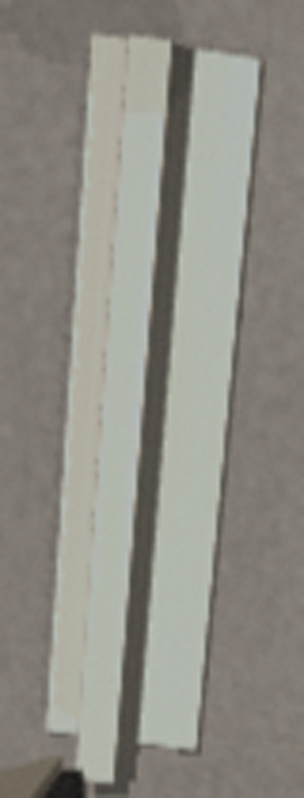

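```bash
python3 - <<'E'
from h import *
p=dict(np.load("w3.npz")); np.set_printoptions(precision=1,suppress=True)
print(w(p,[[213.7,89.5],[225.3,90.3],[210.3,285.8],[201.6,285.5],[211,120],[222.7,120],[213,240]],.045)[:,:2]*1000)
print(w(p,[[245.8,120],[240,180],[234.7,240],[201.7,120],[197.7,180],[193.8,240],[204.2,89.3],[248.4,95.5],[231.8,277.5]],.010)[:,:2]*1000)
E
```

```text
[[ 448.4   74.6]
 [ 460.3   73.8]
 [ 429.9 -143.8]
 [ 419.7 -143.4]
 [ 443.5   44.2]
 [ 455.9   44.2]
 [ 436.8  -87.6]]
[[ 474.7   44.2]
 [ 464.8  -24. ]
 [ 454.7  -97.8]
 [ 424.6   44.3]
 [ 414.8  -23.9]
 [ 404.4  -97.7]
 [ 429.9   77.2]
 [ 478.8   70.6]
 [ 448.5 -147.1]]
```

>>> {"name": "carry_out", "arguments": {"translation": [[-0.0371, 0.0014, 0], [-0.0371, 0.0014, 0], [-0.0371, 0.0014, 0], [0, 0, 0.04], [0, 0, 0.04], [0, 0, 0.04], [0, 0, 0.04], [0, 0, 0.04], [0, 0, 0.04], [0, 0, 0]], "turn": [[0, 0, 0], [0, 0, 0], [0, 0, 0], [0, 0, 0.0718], [0, 0, 0.0717], [0, 0, 0], [0, 0, 0], [0, 0, 0], [0, 0, 0], [0, 0, 0]], "gripper": [0, 0, 0, 0, 0, 0, 0, 0, 0, 0]}}

```text
time: 15.8
tool_pos: [0.4361, -0.0336, 0.0955]
tool_rot: [-3.141, 0.009, -0.143]
contact_force: [-0.7, 0.0, -0.1]
opening: 0.0458
```

```bash
python3 - <<'E'
from h import *
p=read_camera("wrist"); o=robot.observe(); print(o["time"],o["tool_pos"],o["tool_rot"],o["opening"])
print(rect(p,"fence",.01)); save(p,"w4")
E
```

```text
15.85 [ 0.43792963 -0.03406267  0.09807253] [-3.14098567  0.00501815 -0.1432932 ] 0.04593186432239692
[(0.86, [321, 197], [442.6, -4.1, 171.9, 51.2], 82.0)]
```

View pics/w4.png

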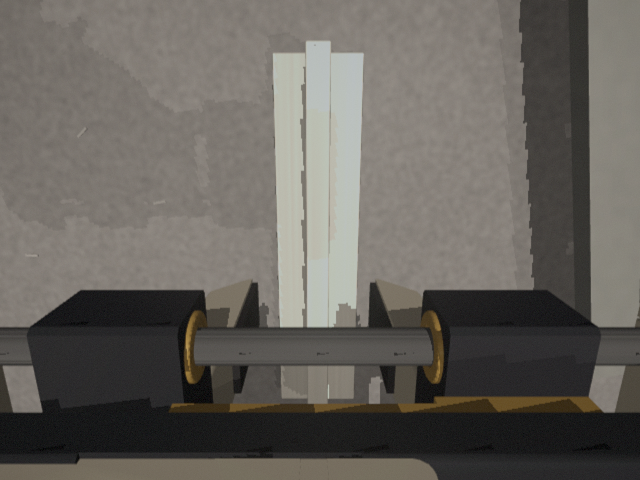

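>>> {"name": "carry_out", "arguments": {"translation": [[0, 0, 0.03], [0, 0, 0.03], [0, 0, 0.0215], [0, 0, 0], [0, 0, 0], [0, 0, 0], [0, 0, 0], [0, 0, 0], [0, 0, -0.02], [0, 0, -0.03]], "turn": [[0, 0, 0], [0, 0, 0], [0, 0, 0], [0, 0, 0], [0, 0, 0], [0, 0, 0], [0, 0, 0], [0, 0, 0], [0, 0, 0], [0, 0, 0]], "gripper": [0, 0, 0, 0, 1, 1, 1, 1, 1, 1], "squeeze": 50}}

```text
time: 16.9
tool_pos: [0.4377, -0.034, 0.0673]
tool_rot: [-3.141, 0.004, -0.144]
contact_force: [1.0, -0.6, -3.4]
opening: 0.0115
```

>>> {"name": "carry_out", "arguments": {"translation": [[0, 0, -0.03], [0, 0, -0.015], [0, 0, 0], [0, 0, 0], [0, 0, 0], [0, 0, 0]], "turn": [[0, 0, 0], [0, 0, 0], [0, 0, -0.094], [0, 0, -0.094], [0, 0, 0], [0, 0, 0]], "gripper": [1, 1, 1, 1, 1, 1]}}

```text
time: 17.5
tool_pos: [0.4389, -0.0343, 0.1126]
tool_rot: [-3.141, 0.001, 0.042]
contact_force: [-0.2, -0.5, -3.7]
opening: 0.0118
```

>>> {"name": "carry_out", "arguments": {"translation": [[0.0358, -0.0048, 0], [0.0358, -0.0048, 0], [0.0358, -0.0048, 0], [0.0358, -0.0048, 0], [0.0358, -0.0048, 0], [0.0355, -0.0048, 0], [0, 0, 0], [0, 0, 0], [0, 0, 0]], "turn": [[0, 0, 0], [0, 0, 0], [0, 0, 0], [0, 0, 0], [0, 0, 0], [0, 0, 0], [0, 0, 0], [0, 0, 0], [0, 0, 0]], "gripper": [1, 1, 1, 1, 1, 1, 1, 1, 1]}}

```text
time: 18.4
tool_pos: [0.651, 0.0039, 0.112]
tool_rot: [-3.141, 0.002, 0.044]
contact_force: [-0.2, 0.2, -3.7]
opening: 0.0113
```

```bash
python3 - <<'E'
from h import *
p=read_camera("wrist"); o=robot.observe(); print(o["time"],o["tool_pos"],o["tool_rot"],o["opening"],o["contact_force"])
print(rect(p,"fence",.1)); save(p,"w5"); np.savez("w5.npz",**{k:p[k] for k in p if k!="shot"})
E
```

```text
18.45 [0.65109839 0.00379529 0.11245915] [-3.14135088e+00  1.55423495e-03  4.35749184e-02] 0.011375772530458244 [-0.4751634  -0.48870664 -3.7873894 ]
[(0.69, [316, 157], [649.5, 53.1, 132.3, 47.5], -87.5)]
```

View pics/w5.png

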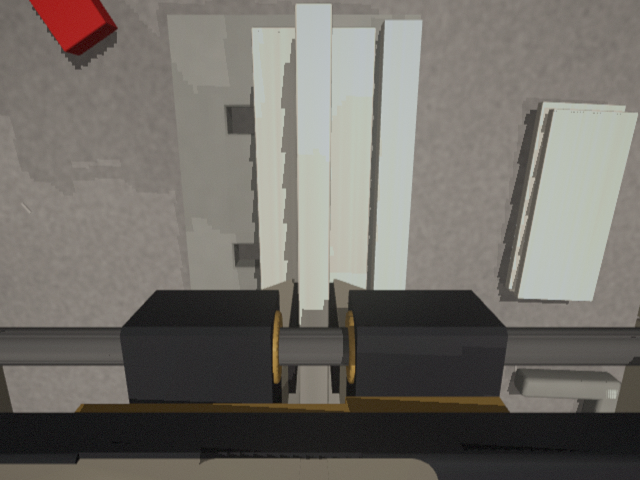

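```bash
python3 - <<'E'
from h import *
p=dict(np.load("w5.npz")); np.set_printoptions(precision=1,suppress=True)
g=cv2.cvtColor(p["img"],cv2.COLOR_RGB2GRAY)
for v in(60,120,180,240): print(v,g[v,366:392].tolist())
print(g[0:35,340].tolist(),g[0:35,400].tolist(),g[0:20,312].tolist())
o=.1125-.018
print("foot right edge",w(p,[[375,60],[371.5,180]],o+.010)[:,:2]*1000,"end",w(p,[[340,28],[312,5]],o+.010)[:,:2]*1000)
print("rib end",w(p,[[296,5],[331,5]],o+.045)[:,:2]*1000)
print("lip edge, end",w(p,[[381,60],[376,240],[385,22],[420,22]],.057)[:,:2]*1000)
E
```

```text
60 [190, 189, 189, 189, 191, 190, 192, 190, 171, 100, 80, 83, 84, 87, 92, 91, 107, 172, 191, 190, 189, 189, 189, 190, 189, 190]
120 [189, 191, 190, 191, 192, 183, 143, 95, 85, 86, 86, 93, 95, 98, 135, 193, 192, 193, 192, 192, 192, 193, 192, 191, 191, 191]
180 [190, 192, 192, 177, 132, 118, 90, 87, 87, 94, 95, 112, 171, 194, 193, 193, 192, 192, 192, 192, 193, 191, 193, 192, 192, 192]
240 [190, 170, 121, 87, 84, 85, 92, 93, 98, 133, 187, 188, 192, 192, 191, 192, 192, 192, 191, 192, 192, 192, 192, 191, 193, 192]
[129, 128, 127, 118, 121, 120, 122, 120, 121, 119, 121, 124, 122, 122, 130, 140, 141, 141, 142, 142, 143, 144, 142, 144, 145, 142, 139, 154, 184, 189, 189, 188, 187, 188, 189] [124, 126, 127, 130, 130, 133, 131, 133, 134, 131, 132, 131, 129, 130, 129, 132, 131, 132, 130, 147, 173, 187, 188, 185, 186, 187, 187, 187, 188, 187, 186, 187, 188, 187, 188] [131, 130, 124, 149, 183, 187, 186, 186, 186, 187, 186, 186, 187, 187, 188, 187, 187, 188, 187, 187]
foot right edge [[670.5 100.4]
 [672.9  55.8]] end [[656.8 110.7]
 [646.3 117.7]]
rib end [[642.3 109.1]
 [652.2 109.5]]
lip edge, end [[679.6 107. ]
 [684.8  17.4]
 [680.  123.6]
 [696.3 124.3]]
```

The fence is held square to the lip, with about 10 mm of gap at (378,60). I'll lower it and then check its end against the lip end at the same height.

>>> {"name": "carry_out", "arguments": {"translation": [[0, -0.0015, 0.02], [0, 0, 0.02], [0, 0, 0.007], [0, 0, 0], [0, 0, 0]], "turn": [[0, 0, 0], [0, 0, 0], [0, 0, 0], [0, 0, 0], [0, 0, 0]], "gripper": [1, 1, 1, 1, 1]}}

```text
time: 19.0
tool_pos: [0.6526, 0.0051, 0.0734]
tool_rot: [3.14, -0.005, 0.044]
contact_force: [-14.1, 1.6, 35.4]
opening: 0.0117
```

```bash
cat > fl.py <<'E'
from h import *
np.set_printoptions(precision=1,suppress=True)
p=read_camera("wrist"); o=robot.observe(); print(o["time"],o["tool_pos"]*1000,o["tool_rot"].round(4) if hasattr(o["tool_rot"],"round") else o["tool_rot"],o["opening"],o["contact_force"])
g=cv2.cvtColor(p["img"],cv2.COLOR_RGB2GRAY).astype(float)
h0=o["tool_pos"][2]-.018
def row(v,u0,z,lo,hi):   # columns of strongest edges in a row
    d=np.diff(g[v,lo:hi]); i=[lo+k+.5 for k in np.where(abs(d)>25)[0]]; return i
for v in(40,80,120,160,200,240): print(v,row(v,0,0,200,460))
for u in(260,270,345,355,365,395,405,410): print("col",u,[(k+.5,round(x)) for k,x in enumerate(np.diff(g[:70,u])) if abs(x)>20])
save(p,"w6"); np.savez("w6.npz",**{k:p[k] for k in p if k!="shot"})
E
python3 fl.py
```

```text
19.05 [652.6   5.1  73.4] [ 3.1 -0.   0. ] 0.011772798065428731 [-14.4   0.5  35. ]
40 [np.float64(249.5), np.float64(289.5), np.float64(294.5), np.float64(376.5), np.float64(384.5), np.float64(393.5), np.float64(394.5), np.float64(439.5)]
80 [np.float64(246.5), np.float64(250.5), np.float64(251.5), np.float64(281.5), np.float64(295.5), np.float64(374.5), np.float64(382.5), np.float64(391.5), np.float64(392.5), np.float64(436.5)]
120 [np.float64(203.5), np.float64(252.5), np.float64(282.5), np.float64(295.5), np.float64(373.5), np.float64(381.5), np.float64(390.5), np.float64(433.5)]
160 [np.float64(250.5), np.float64(253.5), np.float64(254.5), np.float64(283.5), np.float64(296.5), np.float64(331.5), np.float64(371.5), np.float64(379.5), np.float64(388.5), np.float64(430.5)]
200 [np.float64(255.5), np.float64(283.5), np.float64(296.5), np.float64(370.5), np.float64(377.5), np.float64(386.5), np.float64(427.5)]
240 [np.float64(257.5), np.float64(284.5), np.float64(296.5), np.float64(330.5), np.float64(368.5), np.float64(374.5), np.float64(384.5), np.float64(424.5)]
col 260 [(23.5, 23), (24.5, 24)]
col 270 [(12.5, 30)]
col 345 [(12.5, 21)]
col 355 [(23.5, 22), (24.5, 28)]
col 365 []
col 395 []
col 405 []
col 410 []
```

View pics/w6.png

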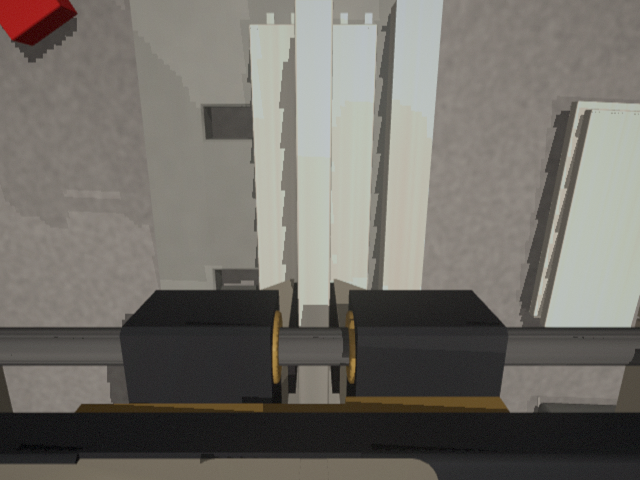

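Contact came early: 35 N at z = 0.073 instead of 0.063. I'll check from the side for tilt before pushing any further.

```bash
python3 - <<'E'
from h import *
p=read_camera("scene"); save(p,"s2",(210,180,420,360),3.8); o=robot.observe(); print(o["torque"],o["contact_force"],o["tool_pos"])
E
```

```text
[0.07319288 2.67638831 0.03604265] [-14.26959368   1.07710962  35.3018778 ] [0.65256883 0.00511506 0.07340901]
```

View pics/s2.png

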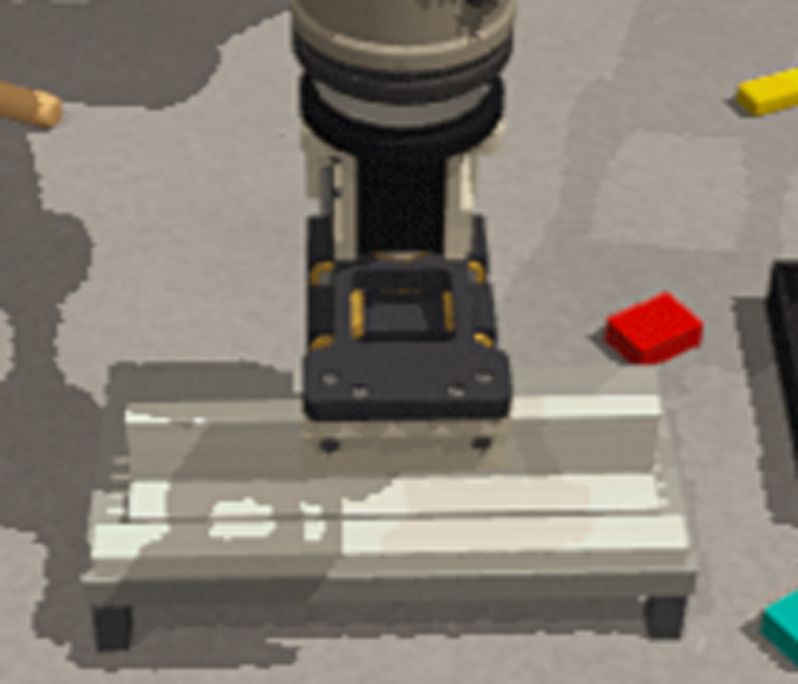

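```bash
python3 - <<'E'
from h import *
p=dict(np.load("w6.npz")); np.set_printoptions(precision=1,suppress=True)
R=np.array([[np.cos(.0447),-np.sin(.0447)],[np.sin(.0447),np.cos(.0447)]]); O=np.array([.6172,.0018])
J=lambda px,z:((w(p,px,z)[:,:2]-O)@R)*1000
print("lip cands front 384",J([[384.5,40],[374.5,240]],.057).tolist()); print("393",J([[394,40],[384.5,240]],.057).tolist()); print("back",J([[439.5,40],[424.5,240]],.057).tolist()); 
for z in(.055,.065): print("foot edges",z,J([[376.5,40],[368.5,240],[250,40],[257.5,240],[310,24.5]],z).tolist())
print("rib",J([[294.7,40],[331.5,40],[296.5,240],[330.5,240]],.100).tolist())
print("hole",J([[204,105],[204,138]],.045).tolist(),"plate front",J([[134,40],[152,200]],.045).tolist())
print("ribs tips",J([[268,15],[294,15],[344,15],[368,15]],.045).tolist())
E
```

```text
lip cands front 384 [[64.00602591647475, 105.6867658586106], [63.409734871731615, 24.926845431048925]]
393 [[67.69259680309274, 105.69101189312866], [67.82518979480439, 24.920854790762213]]
back [[85.36104286747357, 105.7113616528856], [85.4991277754584, 24.89687578820496]]
foot edges 0.055 [[61.19283369351011, 106.02434459346976], [61.050060851940664, 24.347049647456632], [11.632011850483872, 105.96726256066466], [11.567642632913154, 24.414184602570316], [35.13160490045728, 111.50132933810174]]
foot edges 0.065 [[59.73966462100002, 104.31857664942783], [59.60497233760664, 27.263996543369764], [12.983851768116876, 104.26472530588975], [12.923125674837824, 27.327331840898214], [35.153431163783786, 109.48557881354027]]
rib [[30.754936846107345, 98.32086341945825], [41.500574179230796, 98.33323978449725], [30.61231994944141, 37.50578412399089], [41.90899828367729, 37.49045742775818]]
hole [[-10.568575488827832, 82.0403563179219], [-11.564906899380695, 68.22030054224591]] plate front [[-37.599167480468665, 107.61465444210953], [-37.30612102475137, 40.62231228518769]]
ribs tips [[17.999921963408163, 117.00581880259752], [28.594192640567965, 117.02089680643401], [48.98616406506351, 117.04991911790232], [58.78290795456262, 117.06386206371256]]
```

The numbers settle it. At z = 0.055 the foot's edges are 49.6 mm apart, so the fence already rests on the plate and slipped about 10 mm in the grip earlier. The gap to the lip is 6.6 mm, it is parallel, and it is off centre by about +1.5 mm. I'll relieve the down force, shift it, and push to the lip.

>>> {"name": "carry_out", "arguments": {"translation": [[0, 0, -0.007], [0, 0, 0], [0.002, 0.0015, 0], [0.003, 0, 0], [0, 0, 0], [0, 0, 0]], "turn": [[0, 0, 0], [0, 0, 0], [0, 0, 0], [0, 0, 0], [0, 0, 0], [0, 0, 0]], "gripper": [1, 1, 1, 1, 1, 1]}}

```text
time: 19.7
tool_pos: [0.6556, 0.0046, 0.0735]
tool_rot: [-3.141, 0.004, 0.044]
contact_force: [-9.7, 1.8, 12.1]
opening: 0.0113
```

>>> {"name": "carry_out", "arguments": {"translation": [[0.001, 0, 0], [0.001, 0, 0], [0, 0, 0], [0, 0, 0]], "turn": [[0, 0, 0], [0, 0, 0], [0, 0, 0], [0, 0, 0]], "gripper": [1, 1, 1, 1]}}

```text
time: 20.1
tool_pos: [0.6571, 0.0045, 0.0736]
tool_rot: [-3.141, 0.005, 0.044]
contact_force: [-11.5, 0.9, 12.2]
opening: 0.0118
```

>>> {"name": "carry_out", "arguments": {"translation": [[0, 0, -0.002], [0.001, 0, 0], [0.001, 0, 0], [0.001, 0, 0], [0, 0, 0], [0, 0, 0]], "turn": [[0, 0, 0], [0, 0, 0], [0, 0, 0], [0, 0, 0], [0, 0, 0], [0, 0, 0]], "gripper": [1, 1, 1, 1, 1, 1]}}

```text
time: 20.7
tool_pos: [0.6593, 0.0042, 0.0738]
tool_rot: [-3.141, 0.008, 0.045]
contact_force: [-10.9, -0.1, 4.5]
opening: 0.0115
```

>>> {"name": "carry_out", "arguments": {"translation": [[0.001, 0, 0], [0.001, 0, 0], [0.001, 0, 0], [0, 0, 0], [0, 0, 0]], "turn": [[0, 0, 0], [0, 0, 0], [0, 0, 0], [0, 0, 0], [0, 0, 0]], "gripper": [1, 1, 1, 1, 1]}}

```text
time: 21.2
tool_pos: [0.6596, 0.0042, 0.074]
tool_rot: [-3.141, 0.014, 0.045]
contact_force: [-22.1, -1.5, 12.9]
opening: 0.0116
```

```bash
cat > fj.py <<'E'
from h import *
np.set_printoptions(precision=1,suppress=True)
R=np.array([[np.cos(.0447),-np.sin(.0447)],[np.sin(.0447),np.cos(.0447)]]); O=np.array([.6172,.0018])
J=lambda p,px,z:((w(p,px,z)[:,:2]-O)@R)*1000
E
python3 - <<'E'
from fj import *
p=read_camera("wrist"); o=robot.observe(); print(o["tool_pos"]*1000,o["contact_force"],o["torque"])
g=cv2.cvtColor(p["img"],cv2.COLOR_RGB2GRAY).astype(float)
for v in(60,120,180,240):
    i=[(k+200.5) for k in np.where(abs(np.diff(g[v,200:460]))>22)[0]]
    print(v,[(a,round(J(p,[[a,v]],.055)[0,0],1)) for a in i])
for u in(265,275,345,355): print("col",u,[(k+.5,round(x),J(p,[[u,k+.5]],.055)[0].round(1).tolist()) for k,x in enumerate(np.diff(g[:70,u])) if abs(x)>18])
E
```

```text
[659.6   4.2  74. ] [-22.5  -1.4  13.5] [-0.4  3.9  0. ]
60 [(np.float64(247.5), np.float64(16.7)), (np.float64(249.5), np.float64(17.5)), (np.float64(250.5), np.float64(17.9)), (np.float64(286.5), np.float64(32.3)), (np.float64(294.5), np.float64(35.5)), (np.float64(295.5), np.float64(35.9)), (np.float64(332.5), np.float64(50.6)), (np.float64(375.5), np.float64(67.7)), (np.float64(376.5), np.float64(68.1)), (np.float64(421.5), np.float64(85.9))]
120 [(np.float64(240.5), np.float64(12.8)), (np.float64(252.5), np.float64(17.8)), (np.float64(280.5), np.float64(29.4)), (np.float64(295.5), np.float64(35.6)), (np.float64(371.5), np.float64(67.0)), (np.float64(372.5), np.float64(67.4)), (np.float64(374.5), np.float64(68.2)), (np.float64(417.5), np.float64(85.9))]
180 [(np.float64(252.5), np.float64(16.8)), (np.float64(254.5), np.float64(17.7)), (np.float64(255.5), np.float64(18.1)), (np.float64(284.5), np.float64(30.6)), (np.float64(296.5), np.float64(35.8)), (np.float64(367.5), np.float64(66.2)), (np.float64(371.5), np.float64(68.0)), (np.float64(372.5), np.float64(68.4)), (np.float64(413.5), np.float64(85.9))]
240 [(np.float64(255.5), np.float64(17.1)), (np.float64(256.5), np.float64(17.5)), (np.float64(257.5), np.float64(18.0)), (np.float64(287.5), np.float64(31.5)), (np.float64(296.5), np.float64(35.5)), (np.float64(330.5), np.float64(50.7)), (np.float64(367.5), np.float64(67.2)), (np.float64(369.5), np.float64(68.1)), (np.float64(409.5), np.float64(85.9))]
col 265 [(23.5, 21, [24.1, 110.9]), (24.5, 32, [24.1, 110.5])]
col 275 [(24.5, 30, [28.0, 110.5])]
col 345 [(23.5, 22, [55.3, 110.8]), (24.5, 31, [55.3, 110.5])]
col 355 [(9.5, 21, [59.0, 115.7]), (10.5, 19, [59.1, 115.4])]
```

The fence is flush: its foot spans jig x 17.7 to 67.7, its end is at +110.6 and the contact is 22 N. I'll relax, release, and go up to check.

>>> {"name": "carry_out", "arguments": {"translation": [[-0.004, 0, -0.001], [0, 0, 0], [0, 0, 0], [0, 0, 0], [0, 0, 0], [0, 0, 0], [0, 0, -0.02], [0, 0, -0.04], [0, 0, -0.05], [0, 0, -0.05]], "turn": [[0, 0, 0], [0, 0, 0], [0, 0, 0], [0, 0, 0], [0, 0, 0], [0, 0, 0], [0, 0, 0], [0, 0, 0], [0, 0, 0], [0, 0, 0]], "gripper": [1, 1, 0.2, 0.2, 0.2, 0.2, 0.2, 0.2, 0.2, 0.2]}}

```text
time: 22.25
tool_pos: [0.6612, 0.0044, 0.2374]
tool_rot: [-3.141, -0.0, 0.045]
contact_force: [0.1, -0.3, 0.2]
opening: 0.037
```

>>> {"name": "carry_out", "arguments": {"translation": [[0, 0.04, -0.03], [0, 0.04, -0.03], [0, 0.02, -0.03], [0, 0, 0], [0, 0, 0]], "turn": [[0, 0, 0], [0, 0, 0], [0, 0, 0], [0, 0, 0], [0, 0, 0]], "gripper": [-1, -1, -1, -1, -1]}}

```text
time: 22.75
tool_pos: [0.6659, -0.096, 0.3261]
tool_rot: [3.142, -0.002, 0.044]
contact_force: [0.2, 0.2, -1.1]
opening: 0.0721
```

```bash
python3 - <<'E'
from fj import *
p=read_camera("wrist"); o=robot.observe(); print(o["time"],o["tool_pos"],o["tool_rot"],o["contact_force"])
np.savez("w7.npz",**{k:p[k] for k in p if k!="shot"}); save(p,"w7")
for r in rect(p,"key0",.085)+rect(p,"fence",.055): print(r)
E
```

```text
22.8 [ 0.7 -0.1  0.3] [-3.1  0.   0. ] [ 0.7  1.2 -0.2]
(0.85, [216, 375], [570.3, -301.6, 36.8, 24.6], 73.5)
(0.58, [311, 99], [660.7, -13.5, 198.2, 49.9], -87.4)
```

View pics/w7.png

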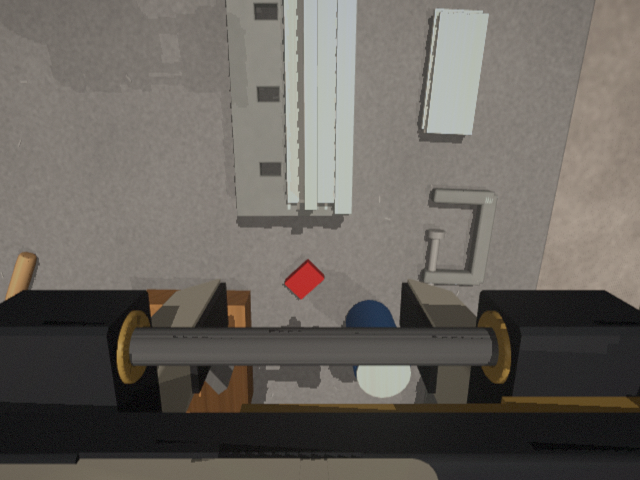

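```bash
python3 - <<'E'
from fj import *
p=dict(np.load("w7.npz")); g=cv2.cvtColor(p["img"],cv2.COLOR_RGB2GRAY).astype(float)
for n,u,z in(("foot",325,.055),("foot",328,.055),("rib",310,.09),("lip",345,.057),("plate",260,.045)):
    print(n,[(k+195.5,round(x),J(p,[[u,k+195.5]],z)[0].round(1).tolist()) for k,x in enumerate(np.diff(g[195:225,u])) if abs(x)>12])
for v in(100,150,190): print(v,[(k+280.5,J(p,[[k+280.5,v]],.055)[0,0].round(1)) for k in np.where(abs(np.diff(g[v,280:360]))>20)[0]])
for (u,v) in((268,94),(270,169)):
    a=cv2.resize(g[v-14:v+15,u-20:u+16].astype(np.uint8),None,fx=8,fy=8,interpolation=cv2.INTER_CUBIC)
    t,m=cv2.threshold(a,0,255,cv2.THRESH_BINARY_INV+cv2.THRESH_OTSU); c=max(cv2.findContours(m,0,1)[0],key=cv2.contourArea)[:,0]
    px=(c+.5)/8-.5+[u-20,v-14]; print(t,[np.round(x,1) for x in cv2.minAreaRect((w(p,px,.045)[:,:2]*1000).astype(np.float32))])
E
```

```text
foot [(201.5, -15, [57.9, -108.3]), (202.5, -41, [57.9, -109.3]), (205.5, 27, [57.9, -112.6]), (206.5, 28, [57.9, -113.6]), (208.5, -18, [57.9, -115.8]), (209.5, -27, [57.9, -116.9]), (214.5, -15, [58.0, -122.3]), (215.5, -38, [58.0, -123.4])]
foot [(201.5, -21, [61.0, -108.3]), (202.5, -65, [61.0, -109.3]), (203.5, -15, [61.1, -110.4]), (205.5, 26, [61.1, -112.6]), (206.5, 23, [61.1, -113.6]), (214.5, -14, [61.2, -122.3]), (215.5, -34, [61.2, -123.4])]
rib [(208.5, -23, [42.3, -108.5]), (209.5, -75, [42.3, -109.5]), (213.5, 22, [42.2, -113.4]), (215.5, -33, [42.2, -115.4])]
lip [(212.5, -19, [79.1, -119.7]), (213.5, -71, [79.1, -120.8]), (215.5, 23, [79.1, -123.0])]
plate [(215.5, -31, [-12.6, -125.6])]
100 [(np.float64(285.5), np.float64(18.1)), (np.float64(297.5), np.float64(30.0)), (np.float64(303.5), np.float64(35.9)), (np.float64(335.5), np.float64(67.5)), (np.float64(336.5), np.float64(68.5)), (np.float64(353.5), np.float64(85.3))]
150 [(np.float64(286.5), np.float64(18.2)), (np.float64(297.5), np.float64(29.4)), (np.float64(303.5), np.float64(35.6)), (np.float64(304.5), np.float64(36.6)), (np.float64(316.5), np.float64(48.8)), (np.float64(317.5), np.float64(49.8)), (np.float64(334.5), np.float64(67.2)), (np.float64(335.5), np.float64(68.2)), (np.float64(352.5), np.float64(85.5))]
190 [(np.float64(285.5), np.float64(16.4)), (np.float64(286.5), np.float64(17.5)), (np.float64(287.5), np.float64(18.5)), (np.float64(297.5), np.float64(29.0)), (np.float64(304.5), np.float64(36.3)), (np.float64(317.5), np.float64(49.9)), (np.float64(333.5), np.float64(66.7)), (np.float64(334.5), np.float64(67.7)), (np.float64(351.5), np.float64(85.5))]
105.0 [array([617. ,   1.7]), array([22.8, 14.9]), np.float64(2.9)]
105.0 [array([620.4, -73.2]), array([22.8, 14.6]), np.float64(2.5)]
```

The fence is seated. The foot's ends are at -109.4 and +110.6, so it is centred to 0.6 mm, and its front edge is at the lip at x 67.6. Next I'll look at the keys.

>>> {"name": "carry_out", "arguments": {"translation": [[-0.0213, 0.0425, 0.01], [-0.0213, 0.0425, 0.01], [-0.0213, 0.0425, 0.01], [-0.0213, 0.0425, 0.01], [-0.0213, 0.0425, 0.01], [-0.0213, 0.0425, 0.01], [-0.0213, 0.0425, 0.01], [0, 0, 0], [0, 0, 0]], "turn": [[0, 0, 0], [0, 0, 0], [0, 0, 0], [0, 0, 0], [0, 0, 0], [0, 0, 0], [0, 0, 0], [0, 0, 0], [0, 0, 0]], "gripper": [0.3, 0.3, 0.3, 0.3, 0.3, 0.3, 0.3, 0.3, 0.3]}}

```text
time: 23.8
tool_pos: [0.5295, -0.3992, 0.2541]
tool_rot: [-3.139, 0.002, 0.043]
contact_force: [0.1, -0.3, 0.9]
opening: 0.0321
```

```bash
python3 - <<'E'
from fj import *
np.set_printoptions(precision=4,suppress=True)
p=read_camera("wrist"); o=robot.observe(); print(o["time"],o["tool_pos"],o["tool_rot"],o["qpos"])
np.savez("w8.npz",**{k:p[k] for k in p if k!="shot"}); save(p,"w8")
for r in rect(p,"key0",.085)+rect(p,"rack",.045): print(r)
print([(round(r["score"],2),np.round(r["pixel"],1).tolist(),(w(p,r["pixel"],.045)[0,:2]*1000).round(1).tolist()) for r in nets.tip_of(p,"key0")])
E
```

```text
23.85 [ 0.5303 -0.3984  0.2549] [-3.1399  0.0006  0.045 ] [-0.76    0.5939  1.0376  0.0007  1.5117 -0.8051]
(0.79, [273, 158], [498.5, -350.8, 29.8, 29.1], -26.2)
(0.76, [360, 100], [562.2, -310.2, 30.3, 28.4], -50.0)
(0.62, [277, 41], [497.1, -267.3, 35.1, 27.7], -88.2)
(0.68, [321, 91], [530.4, -308.3, 150.9, 130.6], -88.3)
[(0.97, [280.0, 43.8], [496.8, -265.8]), (0.59, [275.8, 157.5], [495.2, -357.6]), (0.58, [361.3, 99.6], [566.5, -306.1])]
```

View pics/w8.png

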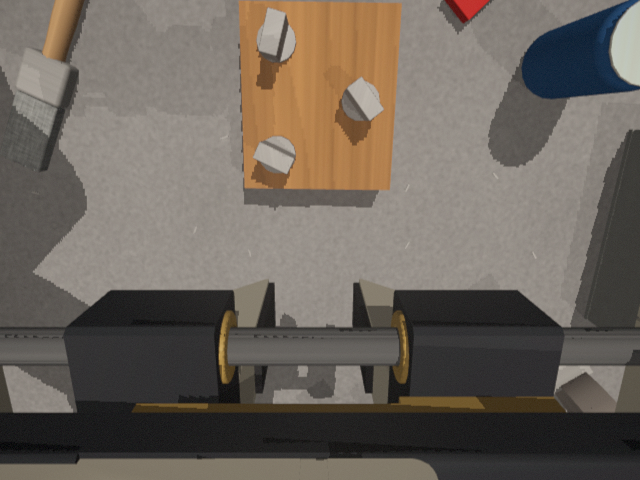

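The rack shows three keys, with collars near (277,43), (361,101) and (275,155). I'll fit the key model's silhouette to each.

```bash
cat > kf.py <<'E'
from fj import *
from scipy.optimize import minimize
S=4
def sil(p,x,y,t,box,zb=.045):
    u0,v0,u1,v1=box; m=np.zeros(((v1-v0)*S,(u1-u0)*S),np.uint8)
    a=np.linspace(0,2*np.pi,40); ring=np.c_[.016*np.cos(a),.016*np.sin(a)]
    c,s=np.cos(t),np.sin(t); R=np.array([[c,-s],[s,c]])
    q=np.array([[15,7],[-15,7],[-15,-7],[15,-7]])*1e-3
    for P,z0,z1 in((ring,0,.006),(q@R.T,.006,.040)):
        X=np.vstack([np.c_[P+[x,y],np.full(len(P),zb+z)] for z in(z0,z1)])
        h=cv2.convexHull(((proj(p,X)-[u0,v0]+.5)*S).astype(np.float32)).astype(np.int32)
        cv2.fillConvexPoly(m,h,1)
    return m
def fit(p,x,y,zb=.045):
    c=proj(p,[[x,y,zb+.02]])[0].astype(int); box=(max(0,c[0]-50),max(0,c[1]-50),c[0]+50,c[1]+50)
    im=p["img"][box[1]:box[3],box[0]:box[2]]; hsv=cv2.cvtColor(im,cv2.COLOR_RGB2HSV)
    k=(hsv[:,:,1]<80).astype(np.uint8); K=cv2.resize((hsv[:,:,1]).astype(np.float32),None,fx=S,fy=S,interpolation=cv2.INTER_LINEAR)<90
    n,l,st,ce=cv2.connectedComponentsWithStats(K.astype(np.uint8)); ref=(c-[box[0],box[1]])*S
    i=l[int(ref[1]),int(ref[0])]; M=(l==i)&(i>0)
    f=lambda v:1-(lambda m:(m&M).sum()/(m|M).sum())(sil(p,v[0]/1000,v[1]/1000,v[2]/20,box,zb)>0)
    best=min((minimize(f,[x*1e3,y*1e3,a*20],method="Nelder-Mead",options=dict(initial_simplex=np.array([[x*1e3,y*1e3,a*20],[x*1e3+4,y*1e3,a*20],[x*1e3,y*1e3+4,a*20],[x*1e3,y*1e3,a*20+5]]))) for a in np.arange(0,np.pi,np.pi/8)),key=lambda r:r.fun)
    return best.x[:2].round(1),round(np.degrees(best.x[2]/20)%180,1),round(1-best.fun,3)
E
python3 - <<'E'
from kf import *
p=dict(np.load("w8.npz"))
for x,y in((.4967,-.3543),(.4941,-.2643),(.5654,-.3073)): print(fit(p,x,y))
E
```

```text
(array([ 496.4, -354.5]), np.float64(156.6), np.float64(0.971))
(array([ 493.8, -264.3]), np.float64(78.7), np.float64(0.957))
(array([ 565.3, -307.3]), np.float64(130.2), np.float64(0.972))
```

>>> {"name": "carry_out", "arguments": {"translation": [[-0.016, -0.0227, 0], [-0.016, -0.0227, 0], [0, 0, 0.0169], [0, 0, 0.0169], [0, 0, 0.0169], [0, 0, 0.0169], [0, 0, 0.0169], [0, 0, 0.0169], [0, 0, 0.0169], [0, 0, 0.0169]], "turn": [[0, 0, 0], [0, 0, -0.1234], [0, 0, -0.1242], [0, 0, -0.1242], [0, 0, -0.1242], [0, 0, -0.1242], [0, 0, -0.1242], [0, 0, -0.1242], [0, 0, -0.1242], [0, 0, -0.1246]], "gripper": [0.3, 0.3, 0.3, 0.3, 0.3, 0.3, 0.3, 0.3, 0.3, 0.3]}}

```text
time: 25.0
tool_pos: [0.4969, -0.3542, 0.1204]
tool_rot: [3.141, 0.0, 1.169]
contact_force: [-0.1, 0.0, -0.7]
opening: 0.0324
```

>>> {"name": "carry_out", "arguments": {"translation": [[0, 0, 0], [0, 0, 0], [0, 0, 0]], "turn": [[0, 0, 0], [0, 0, 0], [0, 0, 0]], "gripper": [0.3, 0.3, 0.3]}}

```text
time: 25.3
tool_pos: [0.4969, -0.3554, 0.1218]
tool_rot: [3.139, 0.001, 1.16]
contact_force: [0.7, -0.1, 0.6]
opening: 0.0322
```

```bash
python3 - <<'E'
from kf import *
np.set_printoptions(precision=4,suppress=True)
o=robot.observe(); print(o["time"],o["tool_pos"],o["tool_rot"],o["opening"])
p=read_camera("wrist"); save(p,"w9")
t=read_camera("top"); print(w(t,[464,146],.12))
for r in rect(p,"key0",.085): print(r)
E
```

```text
25.3 [ 0.4969 -0.3554  0.1218] [3.1395 0.0006 1.1604] 0.03222670446500112
[[ 0.7452 -0.2661  0.12  ]]
(0.86, [470, 188], [485.8, -268.0, 40.3, 27.9], 76.4)
(0.57, [310, 257], [492.1, -352.2, 40.1, 26.3], -23.5)
```

>>> {"name": "carry_out", "arguments": {"translation": [[0, 0, 0.03], [0, 0, 0.025], [0, 0, 0.013], [0, 0, 0], [0, 0, 0], [0, 0, 0], [0, 0, 0], [0, 0, 0], [0, 0, 0], [0, 0, 0]], "turn": [[0, 0, 0], [0, 0, 0], [0, 0, 0], [0, 0, 0], [0, 0, 0], [0, 0, 0], [0, 0, 0], [0, 0, 0], [0, 0, 0], [0, 0, 0]], "gripper": [0.3, 0.3, 0.3, 0.3, 1, 1, 1, 1, 1, 1], "squeeze": 60}}

```text
time: 26.45
tool_pos: [0.4967, -0.3559, 0.0538]
tool_rot: [3.139, 0.001, 1.162]
contact_force: [-0.4, 0.3, 5.9]
opening: 0.0135
```

>>> {"name": "carry_out", "arguments": {"translation": [[0, 0, -0.015], [0, 0, -0.03], [0, 0, -0.03], [0, 0, -0.0325], [0, 0, 0]], "turn": [[0, 0, 0], [0, 0, 0], [0, 0, 0], [0, 0, 0], [0, 0, 0]], "gripper": [1, 1, 1, 1, 1]}}

```text
time: 26.95
tool_pos: [0.4977, -0.3571, 0.1649]
tool_rot: [3.133, 0.003, 1.162]
contact_force: [-0.2, -1.0, -0.7]
opening: 0.0132
```

>>> {"name": "carry_out", "arguments": {"translation": [[0, 0, 0], [0, 0, 0], [0, 0, 0], [0, 0, 0], [0, 0, 0]], "turn": [[0, 0, -0.1134], [0, 0, -0.1134], [0, 0, -0.1134], [0, 0, -0.1133], [0, 0, 0]], "gripper": [1, 1, 1, 1, 1]}}

```text
time: 27.45
tool_pos: [0.4955, -0.3551, 0.1587]
tool_rot: [-3.14, -0.001, 1.616]
contact_force: [-0.6, 0.4, -2.0]
opening: 0.0139
```

>>> {"name": "carry_out", "arguments": {"translation": [[0.0396, 0.0195, 0], [0.0396, 0.0195, 0], [0.0396, 0.0195, 0], [0.0396, 0.0195, 0], [0.0396, 0.0195, 0], [0.0396, 0.0195, 0], [0.0393, 0.0193, 0], [0, 0, 0], [0, 0, 0], [0, 0, 0]], "turn": [[0, 0, 0], [0, 0, 0], [0, 0, 0], [0, 0, 0], [0, 0, 0], [0, 0, 0], [0, 0, 0], [0, 0, 0], [0, 0, 0], [0, 0, 0]], "gripper": [1, 1, 1, 1, 1, 1, 1, 1, 1, 1]}}

```text
time: 28.45
tool_pos: [0.6193, -0.0735, 0.1595]
tool_rot: [-3.14, 0.0, 1.613]
contact_force: [0.3, 0.2, -1.2]
opening: 0.0139
```

```bash
cat > chk.py <<'E'
import sys
from fj import *
np.set_printoptions(precision=5,suppress=True)
q=[]
for i in range(3): p=read_camera("wrist"); o=robot.observe(); q.append(np.r_[o["tool_pos"],o["tool_rot"]])
m=np.mean(q,0); print(o["time"],m,o["opening"],o["contact_force"])
save(p,sys.argv[1])
pj=((m[:2]-O)@R)*1000; print("jig xy of TCP",pj)
# holes as seen now
for y in(-.075,0,.075):
    X=O+R@[0,y]; print(y,proj(p,[[*X,.045]])[0].round(1))
E
python3 chk.py w10
```

```text
28.6 [ 0.61935 -0.07406  0.15979 -3.14109  0.00001  1.61286] 0.013732904211918315 [ 1.0113   0.21541 -1.95306]
jig xy of TCP [ -1.23803 -75.88473]
-0.075 [313.8 232.2]
0 [423.2 232. ]
0.075 [532.7 231.8]
```

View pics/w10.png

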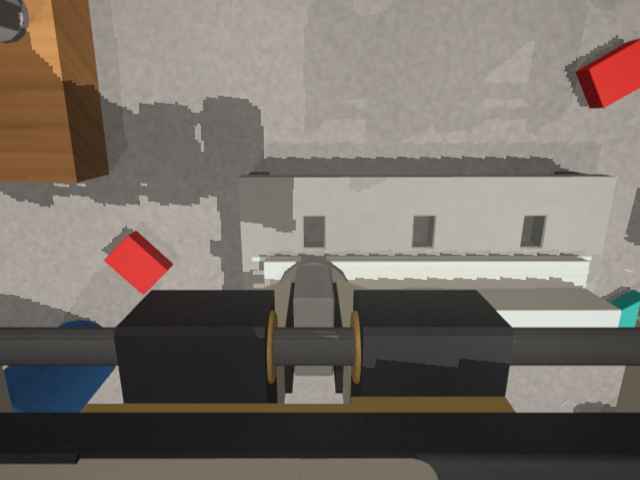

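Key A is held straight. The three holes show at (314,232), (424,232) and (533,232), within a pixel of prediction. I'll re-measure them from this yaw as a cross-check.

```bash
cat > hm.py <<'E'
from fj import *
def holes(p,ys=(-.075,0,.075)):
    g=cv2.cvtColor(p["img"],cv2.COLOR_RGB2GRAY); out=[]
    for y in ys:
        u,v=proj(p,[[*(O+R@[0,y]),.045]])[0].round().astype(int)
        a=cv2.resize(g[v-26:v+20,u-20:u+21],None,fx=8,fy=8,interpolation=cv2.INTER_CUBIC)
        t,m=cv2.threshold(a,0,255,cv2.THRESH_BINARY_INV+cv2.THRESH_OTSU); n,l,st,ce=cv2.connectedComponentsWithStats(m)
        c=max(cv2.findContours((l==l[26*8,20*8]).astype(np.uint8),0,1)[0],key=cv2.contourArea)[:,0]
        px=(c+.5)/8-.5+[u-20,v-26]; r=cv2.minAreaRect((J(p,px,.045)).astype(np.float32)); out.append([np.round(x,1) for x in r])
    return out
E
python3 - <<'E'
from hm import *
p=read_camera("wrist")
for h in holes(p): print(h)
E
```

```text
[array([ -0.3, -75. ]), array([14.5, 22.6]), np.float64(89.9)]
[array([-0.3, -0. ]), array([14.8, 22.5]), np.float64(89.9)]
[array([-0.4, 74.9]), array([14.9, 22.5]), np.float64(90.0)]
```

```bash
python3 - <<'E'
from fj import *
p=read_camera("wrist"); o=robot.observe(); print(o["tool_pos"],J(p,[[320,240]],.1)); g=cv2.cvtColor(p["img"],cv2.COLOR_RGB2GRAY)
print([g[245:290,u].tolist() for u in(311,315)])
for z in(.1518,.158): print(z,J(p,[[314,v] for v in(250,255,260,265,270,275)],z)[:,0])
for v in(258,262,270,280): print(v,g[v,275:355].tolist())
E
```

```text
[ 0.6 -0.1  0.2] [[-10.1 -71.5]]
[[85, 102, 137, 162, 171, 171, 163, 164, 164, 145, 104, 97, 99, 97, 97, 97, 97, 104, 114, 111, 103, 100, 99, 98, 98, 99, 97, 97, 96, 97, 97, 98, 96, 98, 99, 98, 98, 99, 97, 97, 98, 98, 95, 96, 97], [86, 104, 135, 158, 170, 170, 163, 162, 162, 146, 103, 97, 97, 97, 96, 95, 97, 108, 117, 111, 104, 99, 98, 97, 98, 98, 95, 95, 95, 97, 94, 97, 97, 96, 96, 95, 94, 97, 96, 96, 98, 97, 99, 97, 97]]
0.1518 [-20.8 -18.6 -16.3 -14.1 -11.8  -9.5]
0.158 [-22.7 -20.6 -18.4 -16.3 -14.1 -11.9]
258 [126, 128, 126, 127, 127, 127, 126, 126, 126, 126, 127, 127, 126, 127, 127, 125, 127, 127, 127, 127, 128, 127, 128, 129, 127, 125, 103, 97, 96, 97, 96, 97, 97, 97, 95, 97, 97, 97, 97, 99, 97, 93, 97, 98, 96, 96, 97, 99, 97, 99, 98, 108, 127, 128, 128, 128, 128, 128, 126, 126, 128, 126, 125, 128, 127, 127, 127, 126, 126, 127, 127, 126, 127, 127, 127, 127, 128, 127, 128, 127]
262 [222, 222, 222, 221, 221, 222, 222, 221, 222, 222, 222, 222, 223, 223, 223, 224, 223, 224, 224, 223, 204, 151, 107, 101, 101, 101, 100, 97, 98, 98, 96, 98, 96, 100, 102, 105, 104, 105, 109, 109, 108,
[... 227 characters left out ...]
4, 223, 215, 199, 158, 107, 97, 99, 109, 115, 118, 117, 115, 110, 100, 99, 100, 99, 98, 100, 99, 99, 100, 98, 98, 98, 97, 98, 97, 99, 99, 95, 97, 98, 97, 97, 95, 100, 98, 98, 99, 101, 100, 101, 100, 101, 99, 94, 88, 98, 112, 111, 113, 115, 102, 94, 84, 81, 107, 160, 204, 224, 225, 223, 223, 222, 223, 224, 223, 223, 223, 223, 223]
280 [146, 146, 153, 153, 146, 115, 103, 114, 115, 115, 117, 119, 118, 119, 119, 117, 108, 113, 114, 111, 97, 99, 97, 98, 99, 100, 98, 99, 99, 98, 98, 97, 96, 98, 97, 98, 98, 97, 97, 97, 95, 99, 97, 98, 96, 97, 97, 98, 96, 98, 101, 101, 99, 98, 98, 92, 84, 97, 112, 113, 114, 115, 119, 120, 119, 119, 120, 119, 115, 115, 104, 85, 107, 142, 144, 145, 151, 152, 152, 144]
```

>>> {"name": "carry_out", "arguments": {"translation": [[0.0008, 0.0016, 0], [0, 0, 0.025], [0, 0, 0.025], [0, 0, 0.02], [0, 0, 0.007], [0, 0, 0.005], [0, 0, 0], [0, 0, 0]], "turn": [[0, 0, 0], [0, 0, 0], [0, 0, 0], [0, 0, 0], [0, 0, 0], [0, 0, 0], [0, 0, 0], [0, 0, 0]], "gripper": [1, 1, 1, 1, 1, 1, 1, 1]}}

```text
time: 29.5
tool_pos: [0.6221, -0.0721, 0.0791]
tool_rot: [3.14, 0.0, 1.615]
contact_force: [0.5, -0.7, -1.6]
opening: 0.0139
```

>>> {"name": "carry_out", "arguments": {"translation": [[0, 0, 0.002], [0, 0, 0.002], [0, 0, 0.002], [0, 0, 0], [0, 0, 0]], "turn": [[0, 0, 0], [0, 0, 0], [0, 0, 0], [0, 0, 0], [0, 0, 0]], "gripper": [1, 1, 1, 1, 1]}}

```text
time: 30.0
tool_pos: [0.6218, -0.072, 0.0735]
tool_rot: [3.14, 0.0, 1.615]
contact_force: [-2.1, 0.8, 6.4]
opening: 0.0137
```

```bash
cat > st.py <<'E'
from fj import *
np.set_printoptions(precision=4,suppress=True)
q=[]
for i in range(4): read_camera("wrist"); o=robot.observe(); q.append(np.r_[o["tool_pos"],o["tool_rot"],o["contact_force"],o["torque"]])
q=np.array(q); print(o["time"]); print(q.mean(0)); print(q.std(0)); m=q.mean(0); print("jig xy",((m[:2]-O)@R)*1000,"open",o["opening"])
E
python3 st.py
```

```text
30.2
[ 0.6218 -0.072   0.0735  3.1399  0.0004  1.6155 -2.3493  0.5276  7.1517
  0.1542  0.491  -0.0025]
[0.     0.     0.     0.     0.     0.     0.3859 0.2592 0.5058 0.0117
 0.0388 0.0151]
jig xy [  1.3055 -73.9051] open 0.013596351014372723
```

>>> {"name": "carry_out", "arguments": {"translation": [[-0.0011, -0.0007, -0.001], [0, 0, 0], [0, 0, 0.002], [0, 0, 0.001], [0, 0, 0], [0, 0, 0]], "turn": [[0, 0, 0], [0, 0, 0], [0, 0, 0], [0, 0, 0], [0, 0, 0], [0, 0, 0]], "gripper": [1, 1, 1, 1, 1, 1]}}

```text
time: 30.8
tool_pos: [0.6206, -0.073, 0.0697]
tool_rot: [-3.141, -0.0, 1.615]
contact_force: [0.0, -0.2, -1.4]
opening: 0.0136
```

```bash
python3 st.py
```

```text
31.0
[ 0.6207 -0.073   0.0699  0.     -0.0001  1.6154 -0.0539  0.2159 -2.2474
  0.0291 -0.0134 -0.0128]
[0.     0.     0.0001 3.1415 0.     0.     0.4657 0.4158 0.267  0.0241
 0.0334 0.0185]
jig xy [  0.1882 -74.8931] open 0.013501090420315704
```

The shank is entering freely with the TCP at jig (0.2, -74.9). Pushing it down.

>>> {"name": "carry_out", "arguments": {"translation": [[0, 0, 0.004], [0, 0, 0.004], [0, 0, 0.004], [0, 0, 0.003], [0, 0, 0.002], [0, 0, 0], [0, 0, 0]], "turn": [[0, 0, 0], [0, 0, 0], [0, 0, 0], [0, 0, 0], [0, 0, 0], [0, 0, 0], [0, 0, 0]], "gripper": [1, 1, 1, 1, 1, 1, 1]}}

```text
time: 31.7
tool_pos: [0.6205, -0.073, 0.0538]
tool_rot: [-3.141, -0.0, 1.616]
contact_force: [-3.3, 0.5, 5.5]
opening: 0.0138
```

>>> {"name": "carry_out", "arguments": {"translation": [[0, 0, 0.002], [0, 0, 0], [0, 0, 0]], "turn": [[0, 0, 0], [0, 0, 0], [0, 0, 0]], "gripper": [1, 1, 1]}}

```text
time: 32.0
tool_pos: [0.6206, -0.073, 0.0538]
tool_rot: [3.141, 0.0, 1.616]
contact_force: [-7.8, 2.3, 17.8]
opening: 0.0141
```

The collar is seated: z = 0.0538, the same as it sat in the rack, with 18 N at contact. Release, and on to key C.

>>> {"name": "carry_out", "arguments": {"translation": [[0, 0, -0.002], [0, 0, 0], [0, 0, 0], [0, 0, 0], [0, 0, 0], [0, 0, -0.015], [0, 0, -0.03], [0, 0, -0.03], [0, 0, -0.03], [0, 0, 0]], "turn": [[0, 0, 0], [0, 0, 0], [0, 0, 0], [0, 0, 0], [0, 0, 0], [0, 0, 0], [0, 0, 0], [0, 0, 0], [0, 0, 0], [0, 0, 0]], "gripper": [1, 0.3, 0.3, 0.3, 0.3, 0.3, 0.3, 0.3, 0.3, 0.3]}}

```text
time: 33.0
tool_pos: [0.6231, -0.0735, 0.1627]
tool_rot: [3.133, 0.002, 1.615]
contact_force: [0.1, 0.0, 0.1]
opening: 0.0321
```

>>> {"name": "carry_out", "arguments": {"translation": [[-0.0386, -0.011, 0], [-0.0386, -0.011, 0], [-0.0386, -0.011, 0], [-0.0386, -0.011, 0], [-0.0386, -0.011, 0], [-0.0386, -0.0107, 0], [0, 0, 0], [0, 0, 0], [0, 0, 0], [0, 0, 0]], "turn": [[0, 0, 0], [0, 0, 0], [0, 0, 0], [0, 0, 0], [0, 0, 0], [0, 0, 0], [0, 0, 0.1142], [0, 0, 0.1142], [0, 0, 0.1142], [0, 0, 0.1142]], "gripper": [0.3, 0.3, 0.3, 0.3, 0.3, 0.3, 0.3, 0.3, 0.3, 0.3]}}

```text
time: 34.0
tool_pos: [0.565, -0.3073, 0.1567]
tool_rot: [-3.14, -0.0, 1.153]
contact_force: [-0.2, -0.7, 0.1]
opening: 0.0325
```

>>> {"name": "carry_out", "arguments": {"translation": [[0, 0, 0.01], [0, 0, 0.01], [0, 0, 0.01], [0, 0, 0.01], [0, 0, 0], [0, 0, 0], [0, 0, 0]], "turn": [[0, 0, 0.1142], [0, 0, 0.1142], [0, 0, 0.1142], [0, 0, 0.1145], [0, 0, 0], [0, 0, 0], [0, 0, 0]], "gripper": [0.3, 0.3, 0.3, 0.3, 0.3, 0.3, 0.3]}}

```text
time: 34.7
tool_pos: [0.5656, -0.3075, 0.1183]
tool_rot: [3.141, -0.0, 0.704]
contact_force: [-0.1, 0.0, 0.0]
opening: 0.0323
```

```bash
python3 - <<'E'
from kf import *
np.set_printoptions(precision=4,suppress=True)
p=read_camera("wrist"); o=robot.observe(); print(o["time"],o["tool_pos"],o["tool_rot"],o["opening"])
for r in rect(p,"key0",.085): print(r)
t=read_camera("top"); print([(round(r["score"],2),np.round(r["pixel"]).astype(int).tolist(),w(t,r["pixel"],.045)[0,:2].round(3).tolist()) for r in nets.tip_of(t,"key0")])
E
```

```text
34.75 [ 0.5657 -0.3075  0.1185] [ 3.1407 -0.0003  0.7033] 0.03225278904071139
(0.96, [258, 115], [497.6, -264.8, 31.2, 26.8], 83.9)
(0.65, [311, 254], [562.0, -303.3, 40.0, 26.4], -49.6)
[(0.6, [376, 198], [0.629, -0.081])]
```

>>> {"name": "carry_out", "arguments": {"translation": [[0, 0, 0.03], [0, 0, 0.025], [0, 0, 0.0105], [0, 0, 0], [0, 0, 0], [0, 0, 0], [0, 0, 0], [0, 0, 0], [0, 0, 0], [0, 0, 0]], "turn": [[0, 0, 0], [0, 0, 0], [0, 0, 0], [0, 0, 0], [0, 0, 0], [0, 0, 0], [0, 0, 0], [0, 0, 0], [0, 0, 0], [0, 0, 0]], "gripper": [0.3, 0.3, 0.3, 0.3, 1, 1, 1, 1, 1, 1], "squeeze": 60}}

```text
time: 35.9
tool_pos: [0.5661, -0.3078, 0.0538]
tool_rot: [3.139, -0.001, 0.702]
contact_force: [-0.7, 0.1, 6.1]
opening: 0.014
```

>>> {"name": "carry_out", "arguments": {"translation": [[0, 0, -0.015], [0, 0, -0.03], [0, 0, -0.03], [0, 0, -0.032], [0, 0, 0]], "turn": [[0, 0, 0], [0, 0, 0], [0, 0, 0], [0, 0, 0], [0, 0, 0]], "gripper": [1, 1, 1, 1, 1]}}

```text
time: 36.4
tool_pos: [0.5674, -0.3084, 0.1654]
tool_rot: [3.133, -0.003, 0.702]
contact_force: [0.3, -0.8, -1.4]
opening: 0.0135
```

>>> {"name": "carry_out", "arguments": {"translation": [[0, 0, 0], [0, 0, 0], [0, 0, 0], [0, 0, 0], [0, 0, 0], [0, 0, 0], [0, 0, 0], [0, 0, 0], [0, 0, 0], [0, 0, 0]], "turn": [[0, 0, -0.1142], [0, 0, -0.1142], [0, 0, -0.1142], [0, 0, -0.1142], [0, 0, -0.1142], [0, 0, -0.1142], [0, 0, -0.1142], [0, 0, -0.1142], [0, 0, 0], [0, 0, 0]], "gripper": [1, 1, 1, 1, 1, 1, 1, 1, 1, 1]}}

```text
time: 37.4
tool_pos: [0.5651, -0.307, 0.159]
tool_rot: [-3.141, -0.001, 1.612]
contact_force: [-0.0, -0.4, -2.0]
opening: 0.0138
```

```bash
python3 st.py
```

```text
37.6
[ 0.5653 -0.3072  0.1592 -3.1412 -0.0006  1.6131  0.3067  0.0448 -1.0338
  0.0439  0.0135  0.0062]
[0.0001 0.0001 0.0001 0.0002 0.0002 0.0005 0.37   0.2859 0.2825 0.0178
 0.0125 0.0214]
jig xy [ -65.7009 -306.325 ] open 0.013824166420149622
```

>>> {"name": "carry_out", "arguments": {"translation": [[0.0438, 0.0094, 0], [0.0438, 0.0094, 0], [0.0438, 0.0094, 0], [0.0438, 0.0094, 0], [0.0438, 0.0094, 0], [0.0438, 0.0094, 0], [0.0437, 0.0094, 0], [0, 0, 0.025], [0, 0, 0.025], [0, 0, 0.02]], "turn": [[0, 0, 0], [0, 0, 0], [0, 0, 0], [0, 0, 0], [0, 0, 0], [0, 0, 0], [0, 0, 0], [0, 0, 0], [0, 0, 0], [0, 0, 0]], "gripper": [1, 1, 1, 1, 1, 1, 1, 1, 1, 1]}}

```text
time: 38.6
tool_pos: [0.6172, 0.0026, 0.0883]
tool_rot: [-3.141, -0.0, 1.615]
contact_force: [-0.0, -0.3, -1.7]
opening: 0.0138
```

>>> {"name": "carry_out", "arguments": {"translation": [[0, 0, 0], [0, 0, 0], [0, 0, 0]], "turn": [[0, 0, 0], [0, 0, 0], [0, 0, 0]], "gripper": [1, 1, 1]}}

```text
time: 38.9
tool_pos: [0.6185, 0.0015, 0.091]
tool_rot: [3.139, 0.0, 1.615]
contact_force: [-0.6, 1.4, -0.3]
opening: 0.0141
```

```bash
python3 st.py
```

```text
39.1
[ 0.6183  0.0016  0.0909  3.1393  0.0003  1.6148 -0.1128 -0.3997 -1.3796
  0.0511  0.0171 -0.0179]
[0.0002 0.0001 0.0002 0.0004 0.0001 0.0001 0.4955 0.5968 0.2183 0.0341
 0.0194 0.0339]
jig xy [ 1.1021 -0.2713] open 0.013761095470065488
```

>>> {"name": "carry_out", "arguments": {"translation": [[0.0002, -0.0005, 0], [0, 0, 0.008], [0, 0, 0.006], [0, 0, 0.003], [0, 0, 0.002], [0, 0, 0.002], [0, 0, 0], [0, 0, 0]], "turn": [[0, 0, 0], [0, 0, 0], [0, 0, 0], [0, 0, 0], [0, 0, 0], [0, 0, 0], [0, 0, 0], [0, 0, 0]], "gripper": [1, 1, 1, 1, 1, 1, 1, 1]}}

```text
time: 39.9
tool_pos: [0.6171, 0.002, 0.0685]
tool_rot: [3.142, -0.0, 1.615]
contact_force: [0.0, -0.7, -1.7]
opening: 0.0136
```

```bash
python3 st.py
```

```text
40.1
[ 0.6171  0.002   0.0687  3.1413 -0.      1.6151  0.066  -0.7976 -1.4578
 -0.0184  0.0288 -0.023 ]
[0.     0.     0.     0.     0.     0.0001 0.8453 0.3783 0.3947 0.0246
 0.038  0.0166]
jig xy [-0.0442  0.1558] open 0.013593904865280651
```

The shank went straight in. Pushing it down to the collar, then releasing.

>>> {"name": "carry_out", "arguments": {"translation": [[0, 0, 0.004], [0, 0, 0.004], [0, 0, 0.004], [0, 0, 0.003], [0, 0, 0.002], [0, 0, 0.001], [0, 0, 0], [0, 0, 0]], "turn": [[0, 0, 0], [0, 0, 0], [0, 0, 0], [0, 0, 0], [0, 0, 0], [0, 0, 0], [0, 0, 0], [0, 0, 0]], "gripper": [1, 1, 1, 1, 1, 1, 1, 1]}}

```text
time: 40.9
tool_pos: [0.617, 0.0019, 0.0538]
tool_rot: [3.141, 0.0, 1.615]
contact_force: [-9.2, -0.1, 22.7]
opening: 0.0133
```

>>> {"name": "carry_out", "arguments": {"translation": [[0, 0, -0.003], [0, 0, 0], [0, 0, 0], [0, 0, 0], [0, 0, 0], [0, 0, -0.015], [0, 0, -0.03], [0, 0, -0.03], [0, 0, -0.03], [0, 0, 0]], "turn": [[0, 0, 0], [0, 0, 0], [0, 0, 0], [0, 0, 0], [0, 0, 0], [0, 0, 0], [0, 0, 0], [0, 0, 0], [0, 0, 0], [0, 0, 0]], "gripper": [1, 0.3, 0.3, 0.3, 0.3, 0.3, 0.3, 0.3, 0.3, 0.3]}}

```text
time: 41.9
tool_pos: [0.6195, 0.0018, 0.1631]
tool_rot: [3.133, 0.001, 1.615]
contact_force: [1.0, 0.0, 0.2]
opening: 0.0323
```

>>> {"name": "carry_out", "arguments": {"translation": [[-0.0372, -0.0193, 0], [-0.0372, -0.0193, 0], [-0.0372, -0.0193, 0], [-0.0372, -0.0193, 0], [-0.0372, -0.0193, 0], [-0.0372, -0.0193, 0], [-0.0373, -0.0192, 0], [0, 0, 0], [0, 0, 0], [0, 0, 0]], "turn": [[0, 0, 0], [0, 0, 0], [0, 0, 0], [0, 0, 0], [0, 0, 0], [0, 0, 0], [0, 0, 0], [0, 0, 0.1394], [0, 0, 0.1394], [0, 0, 0.1394]], "gripper": [0.3, 0.3, 0.3, 0.3, 0.3, 0.3, 0.3, 0.3, 0.3, 0.3]}}

```text
time: 42.9
tool_pos: [0.4931, -0.2646, 0.1574]
tool_rot: [-3.14, -0.001, 1.19]
contact_force: [0.0, -0.4, 0.3]
opening: 0.0319
```

>>> {"name": "carry_out", "arguments": {"translation": [[0, 0, 0], [0, 0, 0], [0, 0, 0], [0, 0, 0], [0, 0, 0], [0, 0, 0], [0, 0, 0.01], [0, 0, 0.01], [0, 0, 0.01], [0, 0, 0.01]], "turn": [[0, 0, 0.1394], [0, 0, 0.1394], [0, 0, 0.1394], [0, 0, 0.1394], [0, 0, 0.1394], [0, 0, 0.1394], [0, 0, 0.1394], [0, 0, 0.1394], [0, 0, 0.1394], [0, 0, 0.1399]], "gripper": [0.3, 0.3, 0.3, 0.3, 0.3, 0.3, 0.3, 0.3, 0.3, 0.3]}}

```text
time: 43.9
tool_pos: [0.4934, -0.264, 0.1171]
tool_rot: [-3.141, 0.001, -0.203]
contact_force: [0.3, -0.1, 0.2]
opening: 0.0321
```

>>> {"name": "carry_out", "arguments": {"translation": [[0, 0, 0], [0, 0, 0], [0, 0, 0]], "turn": [[0, 0, 0], [0, 0, 0], [0, 0, 0]], "gripper": [0.3, 0.3, 0.3]}}

```text
time: 44.2
tool_pos: [0.4939, -0.2644, 0.1188]
tool_rot: [3.141, -0.0, -0.195]
contact_force: [0.2, -0.3, -1.1]
opening: 0.0321
```

```bash
python3 st.py; python3 - <<'E'
from h import *
p=read_camera("wrist"); 
for r in rect(p,"key0",.085): print(r)
E
```

```text
44.4
[ 0.494  -0.2644  0.1189  3.1413 -0.0008 -0.1961  0.1747 -0.0799  0.1514
 -0.078   0.0557  0.0078]
[0.     0.     0.     0.     0.0001 0.0004 0.2543 0.5603 0.3752 0.0346
 0.0339 0.0228]
jig xy [-135.0102 -260.4247] open 0.03207839809826569
(0.81, [312, 261], [494.9, -259.5, 39.8, 25.5], 78.8)
```

>>> {"name": "carry_out", "arguments": {"translation": [[0, 0, 0.03], [0, 0, 0.025], [0, 0, 0.0105], [0, 0, 0], [0, 0, 0], [0, 0, 0], [0, 0, 0], [0, 0, 0], [0, 0, 0], [0, 0, 0]], "turn": [[0, 0, 0], [0, 0, 0], [0, 0, 0], [0, 0, 0], [0, 0, 0], [0, 0, 0], [0, 0, 0], [0, 0, 0], [0, 0, 0], [0, 0, 0]], "gripper": [0.3, 0.3, 0.3, 0.3, 1, 1, 1, 1, 1, 1], "squeeze": 60}}

```text
time: 45.5
tool_pos: [0.4941, -0.2646, 0.0541]
tool_rot: [3.141, -0.001, -0.198]
contact_force: [-2.1, 0.1, 7.1]
opening: 0.0138
```

>>> {"name": "carry_out", "arguments": {"translation": [[0, 0, -0.015], [0, 0, -0.03], [0, 0, -0.03], [0, 0, -0.032], [0, 0, 0]], "turn": [[0, 0, 0], [0, 0, 0], [0, 0, 0], [0, 0, 0], [0, 0, 0]], "gripper": [1, 1, 1, 1, 1]}}

```text
time: 46.0
tool_pos: [0.4958, -0.2656, 0.1645]
tool_rot: [3.138, -0.008, -0.198]
contact_force: [0.8, -0.5, -1.8]
opening: 0.0132
```

>>> {"name": "carry_out", "arguments": {"translation": [[0, 0, 0], [0, 0, 0], [0, 0, 0], [0, 0, 0], [0, 0, 0], [0, 0, 0], [0, 0, 0], [0, 0, 0], [0, 0, 0], [0, 0, 0]], "turn": [[0, 0, 0.133], [0, 0, 0.133], [0, 0, 0.133], [0, 0, 0.133], [0, 0, 0.133], [0, 0, 0.133], [0, 0, 0.133], [0, 0, 0.133], [0, 0, 0.133], [0, 0, 0.133]], "gripper": [1, 1, 1, 1, 1, 1, 1, 1, 1, 1]}}

```text
time: 47.0
tool_pos: [0.4933, -0.2639, 0.1588]
tool_rot: [3.14, 0.001, -1.533]
contact_force: [-0.1, 0.0, -1.2]
opening: 0.0137
```

>>> {"name": "carry_out", "arguments": {"translation": [[0, 0, 0], [0, 0, 0], [0, 0, 0]], "turn": [[0, 0, 0], [0, 0, 0], [0, 0, 0]], "gripper": [1, 1, 1]}}

```text
time: 47.3
tool_pos: [0.4936, -0.2641, 0.1596]
tool_rot: [3.141, 0.0, -1.525]
contact_force: [0.3, -0.4, -1.9]
opening: 0.0138
```

```bash
python3 st.py
```

```text
47.5
[ 0.4937 -0.2642  0.1598  1.5707  0.0002 -1.5262  0.3348  0.0226 -1.621
 -0.0784  0.1948  0.0087]
[0.     0.     0.0001 2.7206 0.0001 0.0004 0.3213 0.2919 0.3108 0.0384
 0.0115 0.0146]
jig xy [-135.269  -260.2275] open 0.013689650333914855
```

>>> {"name": "carry_out", "arguments": {"translation": [[-0.0419, -0.0169, 0], [-0.0419, -0.0169, 0], [-0.0419, -0.0169, 0], [-0.0419, -0.0169, 0], [-0.0419, -0.0169, 0], [-0.0419, -0.0169, 0], [-0.0419, -0.0169, 0], [-0.0419, -0.0169, 0], [0, 0, 0], [0, 0, 0]], "turn": [[0, 0, 0], [0, 0, 0], [0, 0, 0], [0, 0, 0], [0, 0, 0], [0, 0, 0], [0, 0, 0], [0, 0, 0], [0, 0, 0], [0, 0, 0]], "gripper": [1, 1, 1, 1, 1, 1, 1, 1, 1, 1]}}

```text
time: 48.5
tool_pos: [0.6142, 0.0774, 0.1596]
tool_rot: [3.141, -0.0, -1.525]
contact_force: [0.7, -0.5, -2.2]
opening: 0.0135
```

>>> {"name": "carry_out", "arguments": {"translation": [[0, 0, 0.025], [0, 0, 0.025], [0, 0, 0.02], [0, 0, 0], [0, 0, 0], [0, 0, 0], [0, 0, 0]], "turn": [[0, 0, 0], [0, 0, 0], [0, 0, 0], [0, 0, 0], [0, 0, 0], [0, 0, 0], [0, 0, 0]], "gripper": [1, 1, 1, 1, 1, 1, 1]}}

```text
time: 49.2
tool_pos: [0.6151, 0.0761, 0.0915]
tool_rot: [-3.139, -0.0, -1.528]
contact_force: [0.5, 0.4, -2.3]
opening: 0.014
```

```bash
python3 st.py
```

```text
49.4
[ 0.6148  0.0764  0.091  -3.14   -0.     -1.5276  0.009  -0.1071 -1.2488
 -0.0342  0.1606 -0.021 ]
[0.0002 0.0001 0.0003 0.0005 0.     0.0001 0.3625 0.4092 0.4713 0.0134
 0.027  0.0256]
jig xy [ 0.9051 74.6285] open 0.013625855750083802
```

>>> {"name": "carry_out", "arguments": {"translation": [[-0.0002, 0.0003, 0], [0, 0, 0.008], [0, 0, 0.006], [0, 0, 0.003], [0, 0, 0.002], [0, 0, 0.002], [0, 0, 0], [0, 0, 0]], "turn": [[0, 0, 0], [0, 0, 0], [0, 0, 0], [0, 0, 0], [0, 0, 0], [0, 0, 0], [0, 0, 0], [0, 0, 0]], "gripper": [1, 1, 1, 1, 1, 1, 1, 1]}}

```text
time: 50.2
tool_pos: [0.6141, 0.0766, 0.0691]
tool_rot: [-3.141, 0.0, -1.528]
contact_force: [-0.2, 0.7, -1.4]
opening: 0.0139
```

```bash
python3 st.py
```

```text
50.4
[ 0.6142  0.0767  0.0692 -3.1411  0.0001 -1.5276 -0.4983 -0.414  -1.2985
 -0.0342  0.1493 -0.0126]
[0.     0.     0.     0.     0.     0.     0.3297 0.3833 0.2738 0.0316
 0.0248 0.0124]
jig xy [ 0.3299 74.9209] open 0.013806355376371954
```

>>> {"name": "carry_out", "arguments": {"translation": [[0, 0, 0.004], [0, 0, 0.004], [0, 0, 0.004], [0, 0, 0.003], [0, 0, 0.002], [0, 0, 0.001], [0, 0, 0], [0, 0, 0]], "turn": [[0, 0, 0], [0, 0, 0], [0, 0, 0], [0, 0, 0], [0, 0, 0], [0, 0, 0], [0, 0, 0], [0, 0, 0]], "gripper": [1, 1, 1, 1, 1, 1, 1, 1]}}

```text
time: 51.2
tool_pos: [0.6139, 0.0767, 0.0541]
tool_rot: [-3.141, -0.0, -1.527]
contact_force: [-9.2, -0.9, 21.3]
opening: 0.0137
```

>>> {"name": "carry_out", "arguments": {"translation": [[0, 0, -0.003], [0, 0, 0], [0, 0, 0], [0, 0, 0], [0, 0, 0], [0, 0, -0.015], [0, 0, -0.03], [0, 0, -0.04], [0, 0, -0.04], [0, 0, -0.04]], "turn": [[0, 0, 0], [0, 0, 0], [0, 0, 0], [0, 0, 0], [0, 0, 0], [0, 0, 0], [0, 0, 0], [0, 0, 0], [0, 0, 0], [0, 0, 0]], "gripper": [1, 0.3, 0.3, 0.3, 0.3, 0.3, 0.3, 0.3, 0.3, 0.3]}}

```text
time: 52.2
tool_pos: [0.6138, 0.0766, 0.2203]
tool_rot: [3.141, 0.0, -1.528]
contact_force: [0.9, 0.0, -0.2]
opening: 0.0321
```

>>> {"name": "carry_out", "arguments": {"translation": [[0.02, 0.03, -0.02], [0.02, 0.03, -0.02], [0.02, 0.03, -0.02], [0.01, 0.03, -0.02], [0, 0.03, -0.02], [0, 0.01, 0], [0, 0, 0], [0, 0, 0], [0, 0, 0]], "turn": [[0, 0, 0], [0, 0, 0], [0, 0, 0], [0, 0, 0], [0, 0, 0], [0, 0, 0], [0, 0, 0], [0, 0, 0], [0, 0, 0]], "gripper": [0.3, 0.3, 0.3, 0.3, 0.3, 0.3, 0.3, 0.3, 0.3]}}

```text
time: 53.1
tool_pos: [0.4578, -0.0, 0.3178]
tool_rot: [3.14, 0.001, -1.527]
contact_force: [-0.5, 1.0, -0.7]
opening: 0.0321
```

```bash
python3 - <<'E'
from hm import *
p=read_camera("wrist"); s=read_camera("scene"); t=read_camera("top"); o=robot.observe(); print(o["time"],o["tool_pos"],o["contact_force"])
a=p["img"]; b=s["img"][150:450,:,:]; 
c=np.vstack([a[:300],b]); cv2.imwrite("pics/fin.png",c[:,:,::-1]); np.savez("fin.npz",**{k:p[k] for k in p if k!="shot"})
for n,q in(("w",p),("s",s),("t",t)):
    print(n,"offcut",[r[:3] for r in rect(q,"offcut0",.02)])
    print(n,"fence",rect(q,"fence",.055)); print(n,"keys",[(round(r["score"],2),J(q,r["pixel"],.045)[0].round(1).tolist()) for r in nets.tip_of(q,"key0")])
E
```

```text
53.25 [ 0.5 -0.   0.3] [-0.1  0.2  0. ]
w offcut [(0.87, [39, 111], [530.5, 295.8, 57.3, 35.7]), (0.68, [36, 40], [599.8, 286.4, 39.5, 38.5]), (0.64, [196, 138], [507.1, 130.9, 42.7, 31.4]), (0.58, [530, 10], [644.0, -208.9, 49.5, 22.4])]
w fence [(0.87, [304, 2], [636.8, -36.6, 63.8, 4.1], -87.5), (0.18, [320, 45], [606.1, 1.2, 244.5, 62.1], -87.5)]
w keys [(0.9, [-1.0, 74.9]), (0.64, [1.4, -1.3]), (0.6, [0.6, -70.7])]
s offcut [(0.88, [382, 266], [518.7, 130.4, 50.1, 38.8]), (0.85, [470, 276], [537.7, 295.8, 74.0, 28.4]), (0.63, [180, 324], [668.8, -207.2, 53.2, 36.2]), (0.59, [478, 300], [602.8, 287.9, 44.1, 32.5]), (0.57, [423, 345], [701.5, 181.9, 50.1, 36.7])]
s fence [(0.94, [314, 302], [648.7, 8.8, 235.0, 70.4], -87.8)]
s keys [(0.77, [6.5, 75.5]), (0.61, [-1.5, -72.4]), (0.49, [2.1, 1.8])]
t offcut [(0.73, [217, 226], [528.5, 296.3, 58.9, 30.0]), (0.66, [428, 193], [655.7, -209.6, 36.8, 29.2]), (0.55, [225, 202], [598.4, 285.8, 41.3, 34.0])]
t fence [(0.25, [458, 157], [748.3, -270.2, 117.5, 64.7], -32.4)]
t keys []
```

View pics/fin.png

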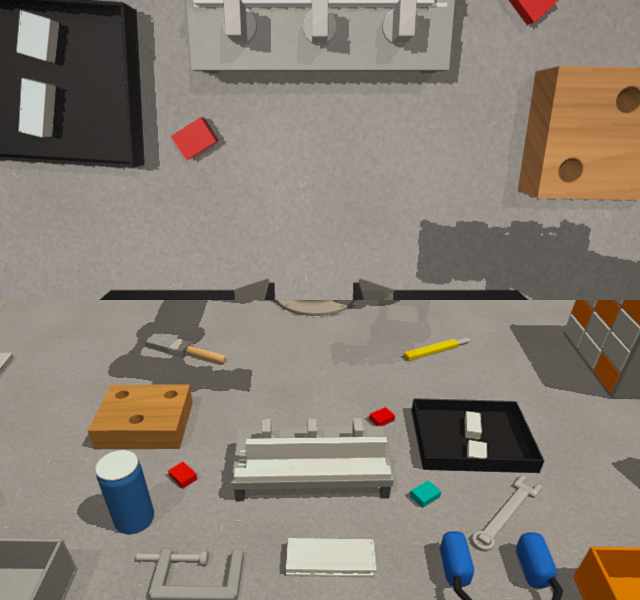

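The offcuts are in the tray at (38,35) and (38,108) in the upper half of the picture. Three keys stand in the three holes, the rack is empty, and the bystanders look unmoved. One last numeric check of the fence from above.

>>> {"name": "carry_out", "arguments": {"translation": [[0.0165, -0.0348, -0.011], [0.0165, -0.0348, -0.011], [0.0165, -0.0348, -0.011], [0.0165, -0.0348, -0.011], [0, 0, 0], [0, 0, 0], [0, 0, 0], [0, 0, 0], [0, 0, 0], [0, 0, 0]], "turn": [[0, 0, 0], [0, 0, 0], [0, 0, 0], [0, 0, 0], [0, 0, -0.1429], [0, 0, -0.1429], [0, 0, -0.1429], [0, 0, -0.1429], [0, 0, -0.1429], [0, 0, -0.1429]], "gripper": [0.3, 0.3, 0.3, 0.3, 0.3, 0.3, 0.3, 0.3, 0.3, 0.3]}}

```text
time: 54.7
tool_pos: [0.5992, -0.0602, 0.3629]
tool_rot: [-3.142, 0.0, -0.664]
contact_force: [-0.7, -0.6, -0.6]
opening: 0.0323
```

>>> {"name": "carry_out", "arguments": {"translation": [[0, 0, 0], [0, 0, 0], [0, 0, 0], [0, 0, 0], [0, 0, 0], [0, 0, 0], [0, 0, 0]], "turn": [[0, 0, -0.1429], [0, 0, -0.1429], [0, 0, -0.1429], [0, 0, -0.1429], [0, 0, -0.1429], [0, 0, 0], [0, 0, 0]], "gripper": [0.3, 0.3, 0.3, 0.3, 0.3, -1, -1]}}

```text
time: 55.4
tool_pos: [0.5991, -0.0601, 0.363]
tool_rot: [-3.141, -0.0, 0.04]
contact_force: [0.6, -0.8, 0.3]
opening: 0.0436
```

```bash
python3 - <<'E'
from kf import *
p=read_camera("wrist"); o=robot.observe(); print(o["time"],o["tool_pos"]*1000,o["tool_rot"])
g=cv2.cvtColor(p["img"],cv2.COLOR_RGB2GRAY).astype(np.float32)
def prof(a,b,z,n=400):   # intensity profile along a jig-frame segment
    P=np.linspace(a,b,n)/1000.; X=np.c_[P@R.T+O,np.full(n,z)]; u=proj(p,X).astype(np.float32)
    return np.linspace(a,b,n),cv2.remap(g,u[:,0],u[:,1],cv2.INTER_LINEAR)[:,0]
def edges(tag,a,b,z,ax,th=14):
    P,v=prof(a,b,z); d=v[12:]-v[:-12]; i=[k for k in range(1,len(d)-1) if abs(d[k])>th and abs(d[k])>=abs(d[max(0,k-8):k+9]).max()]
    print(tag,[(round(P[k+6,ax],1),int(d[k])) for k in i])
for y in(-95,-40,40,95): edges(f"cross y={y}",(10,y),(95,y),.055,0)
for x in(55,60,64): edges(f"foot+ x={x}",(x,95),(x,130),.055,1); edges(f"foot- x={x}",(x,-95),(x,-130),.055,1)
edges("rib+",(43,95),(43,130),.09,1); edges("rib-",(43,-95),(43,-130),.09,1)
edges("lip+",(76,105),(76,135),.057,1); edges("lip-",(76,-105),(76,-135),.057,1)
# key heights/positions: tab-top outline
for y in(-75,0,75):
    edges(f"tab y={y}",(0,y-25),(0,y+25),.085,1); edges(f"tab x at y={y}",(-30,y),(16,y),.085,0)
E
```

```text
55.45 [599.1 -60.1 363. ] [-3.1 -0.   0. ]
cross y=-95 [(np.float64(14.0), -47), (np.float64(17.7), 101), (np.float64(29.2), -69), (np.float64(37.5), -24), (np.float64(40.9), 99), (np.float64(53.5), -27), (np.float64(56.0), 27), (np.float64(66.2), -60), (np.float64(68.8), 59), (np.float64(86.1), -54)]
cross y=-40 [(np.float64(14.7), -35), (np.float64(17.9), 94), (np.float64(30.0), -72), (np.float64(36.8), -25), (np.float64(41.3), 101), (np.float64(67.1), -35), (np.float64(69.6), 34), (np.float64(86.3), -56)]
cross y=40 [(np.float64(17.7), 99), (np.float64(30.0), -69), (np.float64(36.6), -25), (np.float64(41.1), 101), (np.float64(66.5), -65), (np.float64(69.0), 64), (np.float64(86.1), -54)]
cross y=95 [(np.float64(17.7), 97), (np.float64(30.7), -70), (np.float64(37.3), -29), (np.float64(41.3), 102), (np.float64(66.7), -53), (np.float64(69.2), 54), (np.float64(85.6), -57)]
foot+ x=55 [(np.float64(115.6), -36), (np.float64(122.0), -14)]
foot- x=55 [(np.float64(-103.9), -47), (np.float64(-106.3), 20), (np.float64(-122.1), -21)]
foot+ x=60 [(np.float64(115.6), -32)]
foot- x=60 [(np.float6
[... 444 characters left out ...]
), 25)]
lip+ [(np.float64(119.6), -26), (np.float64(129.5), -129)]
lip- [(np.float64(-120.3), -38)]
tab y=-75 [(np.float64(-93.7), -32), (np.float64(-81.0), 37), (np.float64(-67.4), -41), (np.float64(-62.0), 40), (np.float64(-53.8), -19), (np.float64(-51.3), 14)]
tab x at y=-75 [(np.float64(-20.1), -32), (np.float64(-14.7), 63)]
tab y=0 [(np.float64(-24.1), -36), (np.float64(-5.8), 49), (np.float64(7.1), -28), (np.float64(9.1), 14)]
tab x at y=0 [(np.float64(-18.5), -45), (np.float64(-14.7), 55), (np.float64(14.0), -49)]
tab y=75 [(np.float64(56.8), 17), (np.float64(65.0), -24), (np.float64(68.7), 68), (np.float64(81.7), -23)]
tab x at y=75 [(np.float64(-15.6), -25), (np.float64(-13.6), 50)]
```

This check failed in one respect. The foot now spans y -103.9 to +115.6, so the fence has slid about 5.7 mm along the lip since I released it, though it is still flush. I'll grip the rib between two keys and slide it back.

>>> {"name": "carry_out", "arguments": {"translation": [[0.0211, -0.0329, 0], [0.0211, -0.0329, 0], [0.0212, -0.0328, 0], [0, 0, 0.044], [0, 0, 0.044], [0, 0, 0.044], [0, 0, 0.044], [0, 0, 0.044], [0, 0, 0.043], [0, 0, 0]], "turn": [[0, 0, 0], [0, 0, 0], [0, 0, 0], [0, 0, 0], [0, 0, 0], [0, 0, 0], [0, 0, 0], [0, 0, 0], [0, 0, 0], [0, 0, 0]], "gripper": [0.4, 0.4, 0.4, 0.4, 0.4, 0.4, 0.4, 0.4, 0.4, 0.4]}}

```text
time: 56.45
tool_pos: [0.654, 0.0413, 0.0934]
tool_rot: [-3.14, 0.013, 0.042]
contact_force: [-0.8, 0.5, 0.6]
opening: 0.0275
```

>>> {"name": "carry_out", "arguments": {"translation": [[0, 0, 0], [0, 0, 0], [0, 0, 0]], "turn": [[0, 0, 0], [0, 0, 0], [0, 0, 0]], "gripper": [0.4, 0.4, 0.4]}}

```text
time: 56.75
tool_pos: [0.6597, 0.0411, 0.1031]
tool_rot: [3.141, -0.005, 0.044]
contact_force: [-0.3, -0.8, 0.1]
opening: 0.0278
```

```bash
cat > fe.py <<'E'
from kf import *
np.set_printoptions(precision=4,suppress=True)
p=read_camera("wrist"); o=robot.observe(); print(o["time"],o["tool_pos"],o["tool_rot"],o["contact_force"]); print("TCP jig",(o["tool_pos"][:2]-O)@R*1000)
g=cv2.cvtColor(p["img"],cv2.COLOR_RGB2GRAY).astype(np.float32)
def edges(tag,a,b,z,ax,th=14,n=400):
    P=np.linspace(a,b,n); u=proj(p,np.c_[(P/1000)@R.T+O,np.full(n,z)]).astype(np.float32); v=cv2.remap(g,u[:,0],u[:,1],cv2.INTER_LINEAR)[:,0]
    d=v[12:]-v[:-12]; i=[k for k in range(1,len(d)-1) if abs(d[k])>th and abs(d[k])>=abs(d[max(0,k-8):k+9]).max()]
    print(tag,[(round(float(P[k+6,ax]),1),int(d[k])) for k in i])
for y in(70,95): edges(f"cross y={y}",(10,y),(95,y),.055,0)
for x in(22,28,55,60): edges(f"foot+ x={x}",(x,95),(x,130),.055,1); edges(f"foot- x={x}",(x,-95),(x,-130),.055,1)
edges("rib+",(41,95),(41,130),.09,1); edges("lip+",(76,105),(76,135),.057,1)
E
python3 fe.py
```

```text
56.8 [0.6594 0.0411 0.1027] [ 3.1412 -0.0044  0.0439] [-0.8525  0.1845 -0.9686]
TCP jig [43.9126 37.3992]
cross y=70 [(18.5, 99), (28.1, -67), (35.8, 70), (48.3, -34), (50.9, 30), (66.2, -83), (68.8, 82), (85.6, -59)]
cross y=95 [(17.5, 52), (30.2, -65), (36.2, 72), (48.3, -28), (50.9, 26), (66.5, -62), (69.0, 63), (86.3, -58)]
foot+ x=22 [(115.9, -41)]
foot- x=22 [(-103.9, -107)]
foot+ x=28 [(115.7, -25), (117.5, -19), (117.5, -19)]
foot- x=28 [(-103.9, -109)]
foot+ x=55 [(115.8, -41)]
foot- x=55 [(-104.2, -107)]
foot+ x=60 [(115.8, -41)]
foot- x=60 [(-104.0, -107)]
rib+ [(116.6, -39)]
lip+ [(119.7, -45)]
```

>>> {"name": "carry_out", "arguments": {"translation": [[-0.0005, 0, 0.02], [0, 0, 0.013], [0, 0, 0.005], [0, 0, 0], [0, 0, 0], [0, 0, 0]], "turn": [[0, 0, 0], [0, 0, 0], [0, 0, 0], [0, 0, 0], [0, 0, 0], [0, 0, 0]], "gripper": [0.4, 0.4, 0.4, 0.4, 0.4, 0.4]}}

```text
time: 57.4
tool_pos: [0.6581, 0.0411, 0.0629]
tool_rot: [3.142, -0.001, 0.044]
contact_force: [0.8, 0.3, 0.4]
opening: 0.0279
```

>>> {"name": "carry_out", "arguments": {"translation": [[0, 0, 0], [0, 0, 0], [0, 0, 0], [0, 0, 0]], "turn": [[0, 0, 0], [0, 0, 0], [0, 0, 0], [0, 0, 0]], "gripper": [1, 1, 1, 1], "squeeze": 40}}

```text
time: 57.8
tool_pos: [0.6575, 0.0412, 0.0624]
tool_rot: [-3.142, 0.0, 0.044]
contact_force: [-2.1, -0.2, 2.8]
opening: 0.0115
```

```bash
python3 fe.py | head -6
```

```text
57.85 [0.6575 0.0412 0.0623] [-3.1416  0.0001  0.0443] [-1.759   0.2606  4.3371]
TCP jig [41.9933 37.517 ]
cross y=70 [(18.7, 100), (28.1, -66), (36.4, 72), (49.0, -22), (51.5, 24), (66.2, -86), (68.8, 84), (85.2, -47)]
cross y=95 [(17.7, 50), (30.5, -65), (36.0, 76), (49.0, -23), (51.5, 15), (66.5, -78), (69.0, 79), (86.3, -55)]
foot+ x=22 [(115.9, -51)]
foot- x=22 []
```

Gripped with low forces and still flush. Sliding -5.8 mm along the lip with a slight push towards it.

>>> {"name": "carry_out", "arguments": {"translation": [[0.001, 0, 0], [0, 0.0015, 0], [0, 0.0015, 0], [0, 0.0015, 0], [0, 0.0013, 0], [0, 0, 0], [0, 0, 0], [0, 0, 0]], "turn": [[0, 0, 0], [0, 0, 0], [0, 0, 0], [0, 0, 0], [0, 0, 0], [0, 0, 0], [0, 0, 0], [0, 0, 0]], "gripper": [1, 1, 1, 1, 1, 1, 1, 1]}}

```text
time: 58.65
tool_pos: [0.6576, 0.0383, 0.0624]
tool_rot: [-3.138, 0.002, 0.045]
contact_force: [-6.2, 9.3, 5.8]
opening: 0.0114
```

```bash
python3 fe.py
```

```text
58.7 [0.6576 0.0383 0.0623] [-3.1378  0.0023  0.0451] [-5.724   9.7595  6.8369]
TCP jig [41.9835 34.7083]
cross y=70 [(18.7, 101), (28.1, -66), (36.4, 72), (48.8, -21), (51.3, 23), (51.5, 23), (66.5, -86), (69.0, 84), (85.4, -52)]
cross y=95 [(17.7, 50), (30.5, -64), (36.0, 76), (49.0, -16), (66.7, -69), (69.2, 70), (85.4, -55)]
foot+ x=22 [(113.1, -47)]
foot- x=22 []
foot+ x=28 [(113.1, -36), (117.1, -18)]
foot- x=28 []
foot+ x=55 [(113.1, -53), (123.9, -20)]
foot- x=55 []
foot+ x=60 [(113.1, -53), (123.9, -15)]
foot- x=60 []
rib+ [(112.8, -27), (115.1, -29), (120.4, -18)]
lip+ [(119.9, -48), (125.1, 33), (126.1, -25)]
```

>>> {"name": "carry_out", "arguments": {"translation": [[-0.0005, 0, -0.0015], [0, 0.001, 0], [0, 0.001, 0], [0, 0, 0], [0, 0, 0]], "turn": [[0, 0, 0], [0, 0, 0], [0, 0, 0], [0, 0, 0], [0, 0, 0]], "gripper": [1, 1, 1, 1, 1]}}

```text
time: 59.2
tool_pos: [0.6578, 0.0331, 0.0627]
tool_rot: [-3.141, 0.002, 0.044]
contact_force: [-1.8, -0.2, -5.0]
opening: 0.0121
```

```bash
python3 fe.py | grep -v foot-
```

```text
59.25 [0.6579 0.0331 0.0628] [-3.1415  0.0018  0.044 ] [-2.3319 -0.7114 -4.7202]
TCP jig [42.0097 29.4517]
cross y=70 [(17.0, 103), (28.3, -63), (36.0, 70), (49.2, -37), (51.8, 39), (66.5, -74), (69.0, 73), (85.2, -53)]
cross y=95 [(17.5, 50), (31.3, -69), (36.2, 74), (49.2, -25), (51.8, 18), (66.7, -63), (69.2, 63), (86.3, -55)]
foot+ x=22 [(107.8, -49), (123.5, -19)]
foot+ x=28 [(107.8, -25), (116.8, -15), (123.5, -15)]
foot+ x=55 [(107.8, -55), (123.8, -21)]
foot+ x=60 [(107.8, -53), (123.5, -16)]
rib+ [(107.4, -24), (107.5, -24), (109.6, -20), (114.3, -25), (119.1, -17)]
lip+ [(119.9, -52), (123.8, 26), (124.9, -25)]
```

>>> {"name": "carry_out", "arguments": {"translation": [[0, -0.0011, 0], [0, -0.0011, 0], [0, 0, 0], [0, 0, 0], [0, 0, 0]], "turn": [[0, 0, 0], [0, 0, 0], [0, 0, 0], [0, 0, 0], [0, 0, 0]], "gripper": [1, 1, 1, 1, 1]}}

```text
time: 59.75
tool_pos: [0.6578, 0.0351, 0.0633]
tool_rot: [3.141, 0.001, 0.044]
contact_force: [-4.1, -3.5, -4.4]
opening: 0.0115
```

```bash
python3 fe.py | grep -v foot-
```

```text
59.8 [0.6578 0.0351 0.0633] [3.141  0.0015 0.0443] [-4.3222 -2.5241 -5.1801]
TCP jig [42.0133 31.4477]
cross y=70 [(17.0, 105), (28.3, -65), (36.2, 71), (49.2, -36), (51.8, 37), (66.5, -74), (69.0, 73), (85.4, -53)]
cross y=95 [(17.9, 51), (31.3, -69), (36.2, 75), (49.4, -25), (52.0, 18), (66.7, -61), (69.2, 62), (86.5, -56)]
foot+ x=22 [(109.8, -47)]
foot+ x=28 [(109.7, -29), (117.1, -18)]
foot+ x=55 [(109.8, -50), (123.8, -20)]
foot+ x=60 [(109.8, -53)]
rib+ [(109.6, -17), (114.2, -19), (115.0, -19), (119.8, -17)]
lip+ [(119.8, -52), (124.4, 29), (125.4, -26)]
```

The end is at +109.8 and the lip end at +119.8, so it is centred to 0.2 mm. Settle it, release, lift, and re-measure from the same viewpoint as before.

>>> {"name": "carry_out", "arguments": {"translation": [[0, 0, 0.001], [0, 0, 0], [0, 0, 0], [0, 0, 0], [0, 0, 0], [0, 0, -0.01], [0, 0, -0.03], [0, 0, -0.04], [0, 0, -0.04], [0, 0, -0.04]], "turn": [[0, 0, 0], [0, 0, 0], [0, 0, 0], [0, 0, 0], [0, 0, 0], [0, 0, 0], [0, 0, 0], [0, 0, 0], [0, 0, 0], [0, 0, 0]], "gripper": [1, 1, 0.4, 0.4, 0.4, 0.4, 0.4, 0.4, 0.4, 0.4]}}

```text
time: 60.8
tool_pos: [0.6584, 0.0357, 0.2254]
tool_rot: [-3.142, -0.002, 0.044]
contact_force: [1.2, 1.4, -0.9]
opening: 0.0275
```

>>> {"name": "carry_out", "arguments": {"translation": [[-0.013, 0.02, -0.03], [-0.013, 0.02, -0.03], [-0.013, 0.02, -0.03], [-0.013, 0.02, -0.03], [-0.01, 0.015, -0.02], [0, 0, 0], [0, 0, 0], [0, 0, 0]], "turn": [[0, 0, 0], [0, 0, 0], [0, 0, 0], [0, 0, 0], [0, 0, 0], [0, 0, 0], [0, 0, 0], [0, 0, 0]], "gripper": [0.4, 0.4, 0.4, 0.4, 0.4, 0.4, 0.4, 0.4]}}

```text
time: 61.6
tool_pos: [0.6006, -0.0612, 0.3611]
tool_rot: [-3.141, 0.002, 0.045]
contact_force: [0.1, 0.4, -0.2]
opening: 0.0275
```

```bash
cat >> fe.py <<'E'
for y in(-95,-40,40): edges(f"cross y={y}",(10,y),(95,y),.055,0)
edges("lip-",(76,-105),(76,-135),.057,1)
for y in(-75,0,75):
    edges(f"tab y={y}",(0,y-15),(0,y+15),.085,1)
s=read_camera("scene")
print("offcuts",[r[:3] for r in rect(s,"offcut0",.02)]); print("keys",[(round(r["score"],2),J(s,r["pixel"],.045)[0].round(1).tolist()) for r in nets.tip_of(s,"key0")])
E
python3 fe.py
```

```text
61.65 [ 0.6006 -0.0611  0.3609] [-3.1405  0.0024  0.0454] [ 0.0201 -0.8541 -0.3774]
TCP jig [-19.4009 -62.0758]
cross y=70 [(17.7, 102), (29.2, -62), (36.8, -27), (41.1, 101), (66.7, -61), (69.2, 63), (85.8, -56)]
cross y=95 [(14.9, -50), (17.5, 97), (32.6, -72), (37.1, -28), (41.1, 103), (53.0, -26), (55.6, 26), (66.5, -55), (69.0, 54), (86.1, -60)]
foot+ x=22 [(110.0, -27), (129.1, -136)]
foot- x=22 [(-109.9, -61), (-110.0, -61), (-112.3, 23), (-123.2, -27)]
foot+ x=28 [(115.7, -29), (129.1, -136)]
foot- x=28 [(-110.0, -35)]
foot+ x=55 [(110.0, -27), (129.2, -137)]
foot- x=55 [(-109.9, -47), (-113.4, 18), (-123.2, -26)]
foot+ x=60 [(110.0, -27), (129.2, -135)]
foot- x=60 [(-109.8, -59), (-113.3, 23), (-123.2, -28)]
rib+ [(110.2, -23), (120.4, -136)]
lip+ [(119.7, -27), (128.7, -132)]
cross y=-95 [(13.8, -50), (17.2, 116), (29.8, -68), (36.8, -27), (41.5, 95), (66.7, -59), (69.2, 62), (86.3, -58)]
cross y=-40 [(17.5, 105), (30.5, -71), (37.3, -27), (40.9, 96), (66.2, -66), (68.8, 67), (86.3, -56)]
cross y=40 [(17.7, 100), (29.4, -63), (36.8, -25), (41.1, 103), (66.2, -69), (68.8, 68), (85.8, -55)]
lip- [(-120.3, -32)]
tab y=-75 [(-81.1, 39), (-80.9, 39), (-67.9, -28), (-61.6, 21), (-61.5, 21), (-61.4, 21)]
tab y=0 [(-5.8, 27), (7.1, -25)]
tab y=75 [(64.7, -19), (68.3, 46), (81.8, -22)]
offcuts [(0.79, [477, 301], [603.1, 285.9, 44.3, 31.9]), (0.78, [471, 278], [537.8, 296.5, 74.1, 27.0]), (0.76, [382, 267], [516.5, 129.8, 46.8, 44.3]), (0.68, [424, 347], [701.9, 181.7, 49.1, 37.5]), (0.59, [184, 324], [669.1, -206.7, 52.2, 34.1]), (0.32, [312, 281], [552.1, 0.6, 51.2, 26.6])]
keys [(0.71, [5.1, -4.1]), (0.56, [5.8, -77.7]), (0.49, [4.8, 74.7])]
```

```bash
python3 -c "from cell import robot; print(robot.hand_in(), robot.observe()['time'])"
```

```text
the job is handed in; nothing more can be done
the job is handed in; nothing more can be done
```

The job is done and handed in at about 62 s of the 210 s allowed. `hand_in()` reports no verdict, so the outcome rests on my own checks.

**What I did**
- **Offcuts:** I put the two offcuts that were on the jig (offcut0 and offcut1) into the black tray. There was no third offcut on the jig, and I left the red and turquoise look-alikes alone.
- **Fence:** I laid it foot down on the plate, flush against the rear lip.
- **Keys:** I took all three keys from the rack and pushed one into each hole until its collar sat down. The tool stopped at z ≈ 0.054 m each time, the height at which the collars had sat in the rack.

**Last checks**
- **Fence:** the foot's ends are at jig y = -109.9 and +110.0 mm, so it is centred to about 0.1 mm. Its edges are at x ≈ 17.6 and about 67.7 mm, with no gap to the lip that I could see.
- **Keys:** all three key tabs are over their holes at the right height.
- **Offcuts:** both are in the tray.
- **Bystanders:** the other things looked unmoved in the last scene picture I viewed.

**What failed or disagreed**
- **Fence slip in the grip:** it slid about 10 mm down between the fingers while I carried it. That brought contact with the plate early, at about 35 N, before I corrected the height.
- **Fence moved after seating:** after the keys were in, I found it had slid about 5.7 mm along the lip, perhaps the knock the task warns of. I gripped the rib and slid it back with the keys already in place, so that correction came after the locking step.

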